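Stir the walnuts and close the pot

TASK

Take the wooden stirrer and stir the walnuts in the steel pot: put its foot down near the pot's bottom at the far side, where it is free of nuts, and from there make two full turns clockwise (seen from above), going round well out from the middle so that the nuts are pushed about. Then stand the stirrer upright on the middle of the round cork coaster and put the lid on the pot so that it sits level in the mouth. Keep all the nuts in the pot, leave the pot standing where it is, and do not disturb the other things on the worktop.

Things in the scene. Friction and masses are not known exactly. Their poses are not given: they have to be found in the camera images.
- pot: open steel pot standing loose, two dark loop handles at its +y and -y sides (117 mm out, 58 mm up): outer radius 92 mm, inner radius 88 mm, 80 mm tall, inner floor 5 mm above its underside, about 0.95 kg. Origin: middle of the underside; z up; x points away from the robot (yaw within 0.25 rad) to its far side
- stirrer: pale wooden stirrer, a turned rod 190 mm tall standing upright and loose on its broad flat foot, left or right of the pot: foot 40 mm in diameter and 22 mm high, rod 20 mm thick, swollen round handle end 28 mm in diameter from 150 to 182 mm up. Origin: middle of the foot's underside; z along the rod to the handle end
- stirrer_foot (a point): middle of the underside of the stirrer's foot
- stirrer_grip (a point): on the stirrer's axis in the handle end, 166 mm above the foot's underside: the place to grip, 28 mm wide, from above
- lid: loose round steel lid with a black knob, lying on the other side of the pot from the stirrer: flange 186 mm in diameter, 5 mm thick, its underside 8 mm above the origin; below it a locating disc 156 mm in diameter, 8 mm high, that drops loosely into the pot's mouth. Seated on the pot, its origin is 72 mm above the pot's. Origin: middle of the disc's underside; z up through the knob
- lid_knob (a point): middle of the lid's knob, 36 mm above the lid's origin; the knob is round, 30 mm in diameter from 27 to 45 mm above the origin, top at 49 mm
- coaster: round cork coaster, 94 mm in diameter, 8 mm thick, fixed on the worktop beyond the pot and to its left. Origin: middle of its underside, so its top is 8 mm above
- walnut_1: walnut, about 32 mm thick and 35 mm long, lying loose on the pot's floor; at the start the six walnuts lie round the middle and the near half of the pot and leave its far side free. Origin: its middle
- walnut_2: walnut, about 32 mm thick and 35 mm long, lying loose on the pot's floor; at the start the six walnuts lie round the middle and the near half of the pot and leave its far side free. Origin: its middle
- walnut_3: walnut, about 32 mm thick and 35 mm long, lying loose on the pot's floor; at the start the six walnuts lie round the middle and the near half of the pot and leave its far side free. Origin: its middle
- walnut_4: walnut, about 32 mm thick and 35 mm long, lying loose on the pot's floor; at the start the six walnuts lie round the middle and the near half of the pot and leave its far side free. Origin: its middle
- walnut_5: walnut, about 32 mm thick and 35 mm long, lying loose on the pot's floor; at the start the six walnuts lie round the middle and the near half of the pot and leave its far side free. Origin: its middle
- walnut_6: walnut, about 32 mm thick and 35 mm long, lying loose on the pot's floor; at the start the six walnuts lie round the middle and the near half of the pot and leave its far side free. Origin: its middle
- mug_2: two-tone mug, 88 x 116 x 90 mm, standing loose on the worktop, not part of the job. Origin: middle of its underside
- spice_jar_1: spice jar with a yellow cap, 44 mm wide, 100 mm tall, standing loose on the worktop, not part of the job. Origin: middle of its underside
- kitchen_timer: round kitchen timer, 62 mm wide, 58 mm tall, standing loose on the worktop, not part of the job. Origin: middle of its underside
- tin_3: food tin, 75 mm wide, 58 mm tall, standing loose on the worktop, not part of the job. Origin: middle of its underside
- tin_2: flat food tin, 86 mm wide, 40 mm tall, standing loose on the worktop, not part of the job. Origin: middle of its underside

How it is judged:
By the outcome, as a careful person would: the job done as asked, in the order asked, and still so for the second after the job is handed in, with the robot touching nothing.
It also fails if it takes over 72 s, if anything falls off the work surface, if the arm or the gripper's body presses on something with over 40 N, if the wrist force passes 120 N, or if a joint passes its speed limit or range.

ROBOT

A 6-joint arm with a two-finger parallel gripper is mounted at the origin on a cart in front of the work surface, level with it; the furniture and walls round the work are solid. World frame = base frame: x ahead of the robot, y to its left, z up, the work surface at z = 0. Lengths are in mm, angles in rad, forces in N, time in s.
With the tool pointing down it reaches from about 325 to 875 mm from the base axis. Payload 4.4 kg.
Tool frame: the origin (TCP) lies between the finger pads; the fingertips stand 22 mm ahead of it and the grasp point (between the pads) lies 3 mm ahead of it (r.tip_reach is the x of the fingertips in the tool frame, in mm); x points along the fingers, z is the direction in which the jaws open and shut, and the axes are right-handed (so a half turn about x gives the same grasp; the last joint's range is limited). The gripper opens to 85 mm and grips with 20 to 120 N. Pads are 22 mm wide; open, the fingers measure 114 mm over their backs; the gripper's body (76 mm by 85 mm) begins 54 mm behind the grasp point. The pads swing forward as they close: fully open they stand 13 mm farther back than shut.
Start: joints at [0.967, 0.207, 1.542, -0, 1.393, -0.15], TCP at [252.08, 516.801, 253.282] pointing down, gripper open.
Joint ranges: [-2.73, 2.73], [-0.86, 2.22], [0.23, 2.46], [-1.11, 4.25], [0.08, 2.63], [-2.82, 2.82]. Speed limits (rad/s): [2.79, 2.79, 3.14, 3.14, 3.14, 3.14].

INTERFACE

Orientations are given as [roll, pitch, yaw] about the fixed x, y, z axes, in that order (R = Rz(yaw) Ry(pitch) Rx(roll)).
In Python, from station import r, viewer, ticket gives the robot as it stands. The module is installed in compiled form; this text tells all that it offers.
- The arm moves only by the tool send_rows, never from a script. Its argument "steps" is one flat list of numbers, 7 for each row, row after row: the shift along the tool's x, y, z in mm, then the turn, a rotation vector about the tool's x, y, z in rad, then the opening, from 0 (shut) to 1 (fully open). A call has 1 to 10 rows; each row is the pose to reach, as a shift and turn from the pose measured when the call began, along the tool's axes at that moment; what a row does not reach only later rows make up. A row lasts 1/8 s, in which the tool goes at most 62.5 mm and 10.7 degrees, less where a joint would pass 70% of its speed; a pose out of reach is approached as far as the arm can. A call with a gripper value outside its range is refused whole. The fingers move at their own pace and stop on an object; the grip force is fixed at half the most. Time passes only in rows, so rows that repeat a pose let the fingers close. It gives the time, the measured TCP pose, the force and the opening at its end, in the units of the state.
- r.sense(): the state, without advancing time (a new reading comes with each control period).
- viewer.get_image(name): name is "side" or "top" or "wrist"; returns a dict with "frame" (384x512x3 uint8, red, green, blue), "K" (3x3 intrinsics, pixels), "position" and "attitude" of the camera in the world. Camera axes: x right, y down, z forward; pixel columns grow to the right and rows downward; lengths in mm; the calibration is good to about 2 mm. The wrist camera is an equidistant fisheye: a pixel r from the principal point sees the ray r / f radians off the axis. A picture is of the moment at which its call begins. There is no depth.
- ticket.sign_off(): hands the job in, once; it reports no verdict.
The state is a dict: "clock": time; "joint_positions": joint angles; "dq": joint speeds; "effort": joint torques, N m; "eef_pos": TCP position; "tcp_rot": TCP orientation; "force": force on the tool from outside, world axes, zero at the start; "torque": the same for the moment, N m; "gripper_width": finger opening in mm.
Only numpy, scipy, OpenCV 4.12 (cv2) and the standard library are available. Lean on these libraries where they do the work, as an engineer would, in place of code of your own. Each camera call takes 0.05 s, during which the arm holds its last target.

## Working session

There is one attempt and no reset: what is moved stays moved. The work goes in short steps, Python scripts to look and compute and a tool call to move; the robot and the scene stay as the last step left them, time stands still between calls to the robot, and variables do not carry over. Pictures are saved under pics/ and viewed, and the job is handed in when it is done.

Besides the shell and the picture viewer there is one more tool, called after "Request:" as name(argument=value, ...) on one line, values as JSON. send_rows: Moves the arm, as the interface text tells. Its arguments: {"type":"object","properties":{"steps":{"type":"array","items":{"type":"number"}}},"required":["steps"]}

```bash
mkdir -p pics; ls; cat > h.py <<'E'
import numpy as np, cv2
from station import r, viewer, ticket
from scipy.spatial.transform import Rotation as Ro
def snap(n,fn):
    d=viewer.get_image(n); cv2.imwrite('pics/'+fn,cv2.cvtColor(d['frame'],cv2.COLOR_RGB2BGR)); np.save('pics/'+fn[:-4]+'.npy',d,allow_pickle=True); return d
def load(fn): return np.load('pics/'+fn+'.npy',allow_pickle=True).item()
def att(d):
    a=np.array(d['attitude'],float)
    return a if a.shape==(3,3) else Ro.from_euler('xyz',a).as_matrix()
def ray(d,u,v,fish=False):
    K=np.array(d['K']);x=(u-K[0,2])/K[0,0];y=(v-K[1,2])/K[1,1]
    if fish:
        t=np.hypot(x,y);c=np.array([x/t*np.sin(t),y/t*np.sin(t),np.cos(t)]) if t>0 else np.array([0,0,1.])
    else: c=np.array([x,y,1.])
    return att(d)@c
def atz(d,u,v,z,fish=False):
    c=ray(d,u,v,fish);p=np.array(d['position']);return p+c*(z-p[2])/c[2]
def proj(d,P,fish=False):
    K=np.array(d['K']);c=(np.atleast_2d(P)-np.array(d['position']))@att(d)
    if fish:
        n=np.hypot(c[:,0],c[:,1]);t=np.arctan2(n,c[:,2]);x=c[:,0]/n*t;y=c[:,1]/n*t
    else: x=c[:,0]/c[:,2];y=c[:,1]/c[:,2]
    return np.stack([K[0,0]*x+K[0,2],K[1,1]*y+K[1,2]],1)
def crop(fn,out,x0,y0,x1,y1,s):
    im=cv2.imread('pics/'+fn);cv2.imwrite('pics/'+out,cv2.resize(im[y0:y1,x0:x1],None,fx=s,fy=s,interpolation=cv2.INTER_CUBIC))
E
python3 - <<'E'
from h import *
for n in ['side','top','wrist']:
    d=snap(n,n+'0.png');print(n,d['K'],d['position'],d['attitude'])
print(r.sense(),r.tip_reach)
E
```

```text
pics
side [[403.10136976   0.         258.12500886]
 [  0.         403.10136976 198.12859876]
 [  0.           0.           1.        ]] [-224.23092727 1189.91254672  808.15874732] [-2.01694818  0.01298275 -2.61951087]
top [[364.1210645    0.         250.62056839]
 [  0.         364.1210645  192.904173  ]
 [  0.           0.           1.        ]] [ 217.60614196   54.73581535 1224.35809728] [-2.88634236 -0.00577479 -1.88888166]
wrist [[297.31863964   0.         257.90575552]
 [  0.         297.31863964 189.26091309]
 [  0.           0.           1.        ]] [184.02933593 549.41293217 373.23086835] [2.84572348e+00 1.54099985e-03 1.11633506e+00]
{'clock': 0.15, 'joint_positions': array([ 9.66492982e-01,  2.07308961e-01,  1.54262855e+00, -4.34760682e-05,
        1.39349033e+00, -1.50488777e-01]), 'dq': array([ 0.00052746, -0.00337614, -0.00551333,  0.00044998, -0.0005794 ,
       -0.00057184]), 'effort': array([-3.50340279e-04, -3.83512509e+01, -2.92037308e+01, -3.36648172e-04,
        6.72120193e-03, -3.04279592e-05]), 'eef_pos': array([251.77922558, 516.33541681, 252.34305709]), 'tcp_rot': array([ 3.01441081,  1.56896064, -2.15178503]), 'force': array([-0.61223584,  0.55121842, -0.8890895 ]), 'torque': array([-0.00773356,  0.01983634,  0.05341125]), 'gripper_width': 85.3060249410063} 22.0
```

View pics/side0.png

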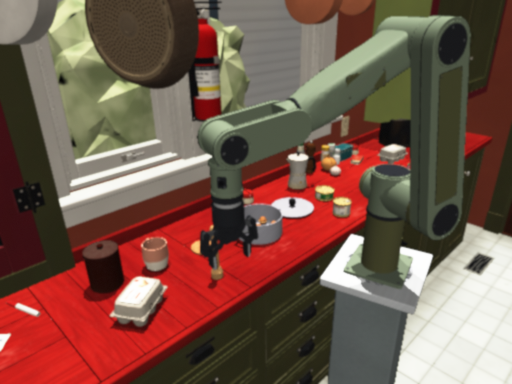

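View pics/top0.png

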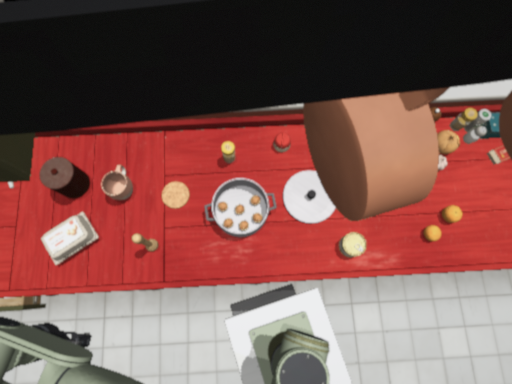

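View pics/wrist0.png

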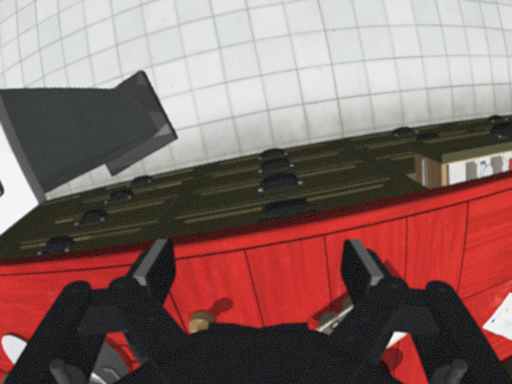

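Top view: pot ≈(240,208), stirrer ≈(150,244) foot / (137,239) head, coaster (175,195), lid (310,196). Enlarging these.

```bash
python3 - <<'E'
from h import *
crop('top0.png','t1.png',120,130,280,250,5)
crop('top0.png','t2.png',220,130,380,250,5)
crop('side0.png','s1.png',180,170,340,290,5)
E
```

```text
(no output)
```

View pics/t1.png

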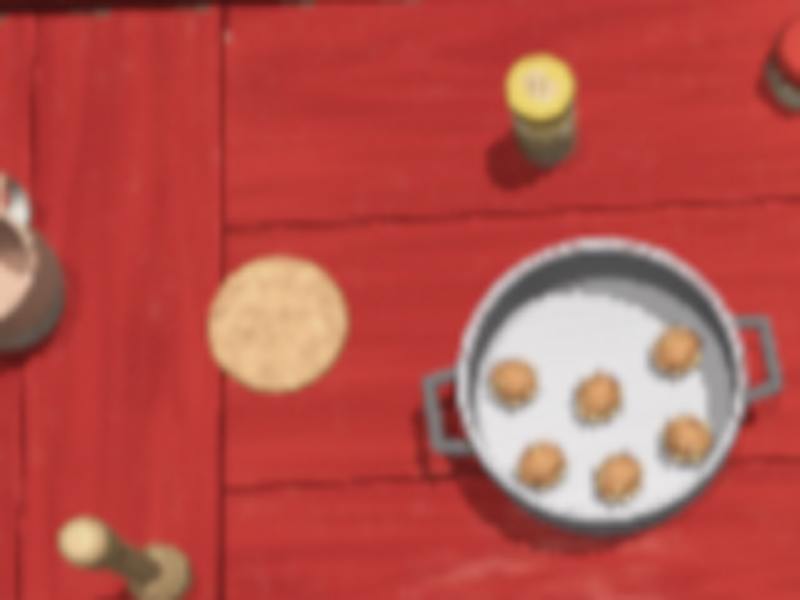

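View pics/t2.png

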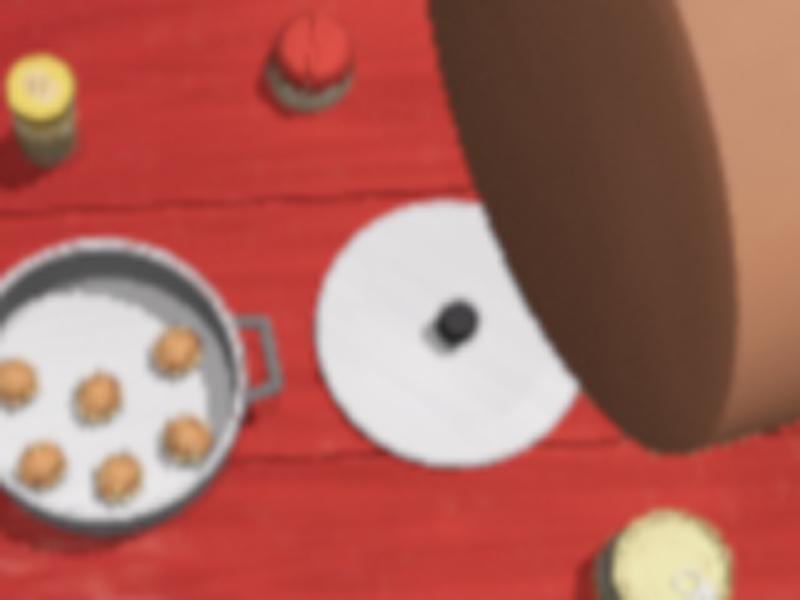

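View pics/s1.png

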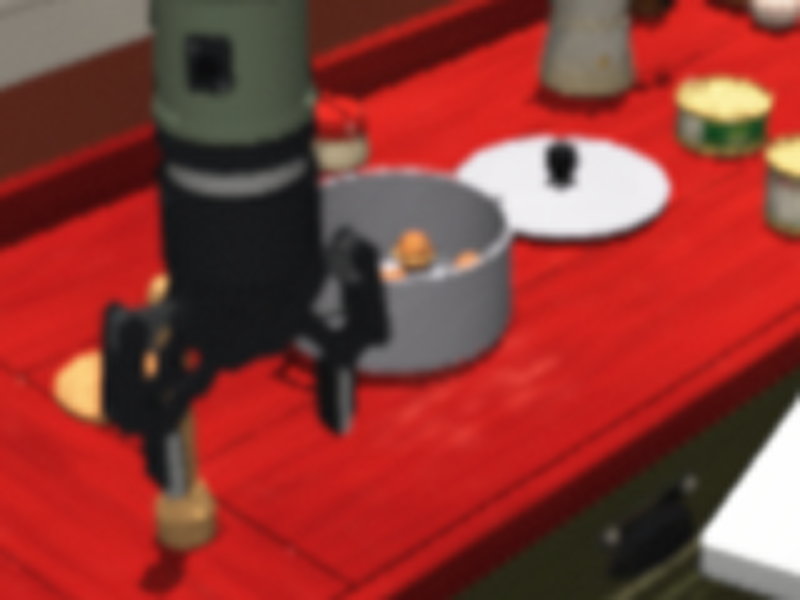

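```bash
cat > g.py <<'E'
from h import *
d=load('top0')
c=lambda x,y,x0,y0:(x0+(x+.5)/5-.5,y0+(y+.5)/5-.5)
P=lambda n,x,y,z,x0=120:print(n,atz(d,*c(x,y,x0,130),z).round(1))
P('head',83,541,182);P('foot',158,574,22)
P('coaster',278,324,8)
P('knob',459,321,45,220)
P('lidflange left/top/bottom',315,328,13,220);P('',440,200,13,220);P('',450,467,13,220)
for x,y in [(458,390),(748,385),(600,238),(602,520)]: P('rim',x,y,80)
P('jar',540,90,100);P('timer',313,50,50,220); P('tin',672,565,58,220)
for i,(x,y) in enumerate([(514,384),(598,398),(678,351),(687,440),(541,465),(618,477)]):P('nut',x,y,21)
E
python3 g.py
```

```text
head [449.9 316.6 182. ]
foot [449.  315.2  22. ]
coaster [592.7 197.3   8. ]
knob [ 441.5 -240.4   45. ]
lidflange left/top/bottom [ 473.7 -152.6   13. ]
 [ 533.6 -266.7   13. ]
 [ 354.3 -206.8   13. ]
rim [492.3  90.7  80. ]
rim [437.3 -87.5  80. ]
rim [561.1 -27.2  80. ]
rim [383.6  28.4  80. ]
jar [664.5 -19.3 100. ]
timer [ 653.9 -211.3   50. ]
tin [ 245.3 -310.    58. ]
nut [498.6  55.4  21. ]
nut [471.7   4.3  21. ]
nut [485.8 -57.3  21. ]
nut [425.7 -43.6  21. ]
nut [440.   54.5  21. ]
nut [416.2   8.1  21. ]
```

```bash
cat > ov.py <<'E'
from h import *
def circ(x,y,z,R):
    t=np.linspace(0,2*np.pi,73);return np.stack([x+R*np.cos(t),y+R*np.sin(t),0*t+z],1)
def over(fn,out,items,x0,y0,x1,y1,s):
    d=load(fn);im=cv2.imread('pics/'+fn+'.png')[y0:y1,x0:x1]
    im=cv2.resize(im,None,fx=s,fy=s,interpolation=cv2.INTER_CUBIC)
    for a,col in items:
        p=(proj(d,a,fn.startswith('wrist'))-[x0,y0]+.5)*s-.5
        cv2.polylines(im,[np.round(p*16).astype(np.int32)],False,col,1,cv2.LINE_AA,4)
    cv2.imwrite('pics/'+out,im)
E
cat > o1.py <<'E'
from ov import *
g=(0,255,0);b=(255,0,0);k=(255,0,255)
px,py=466,1; lx,ly=443,-239; cx,cy=592.7,197.3; sx,sy=449.5,316
it=[(circ(px,py,80,92),g),(circ(px,py,5,88),b),(circ(px,py,0,92),k),(circ(lx,ly,13,93),g),(circ(lx,ly,45,15),b),(circ(cx,cy,8,47),b),(circ(sx,sy,0,20),g),(circ(sx,sy,22,20),g),(circ(sx,sy,166,14),b)]
over('top0','ot1.png',it,120,150,280,270,5);over('top0','ot2.png',it,220,130,380,250,5);over('side0','os1.png',it,180,170,340,290,5)
E
python3 o1.py
```

```text
(no output)
```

View pics/ot1.png

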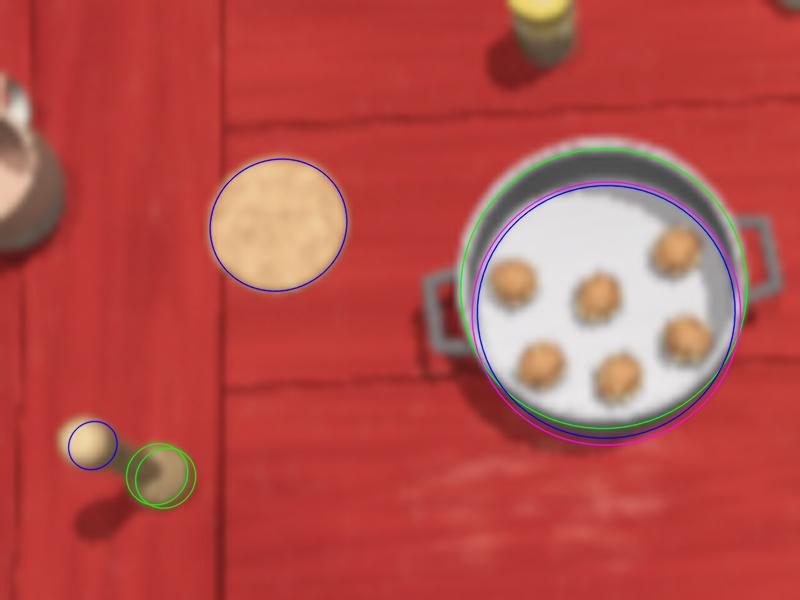

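View pics/ot2.png

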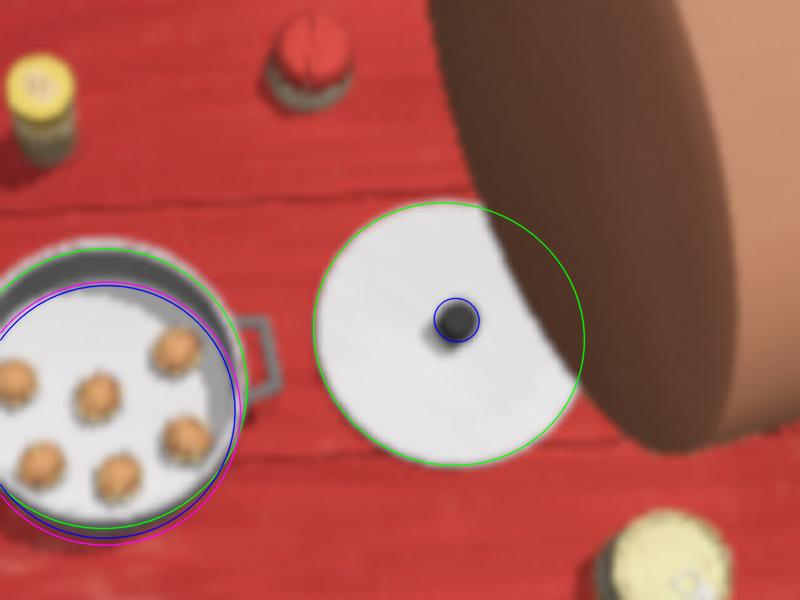

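View pics/os1.png

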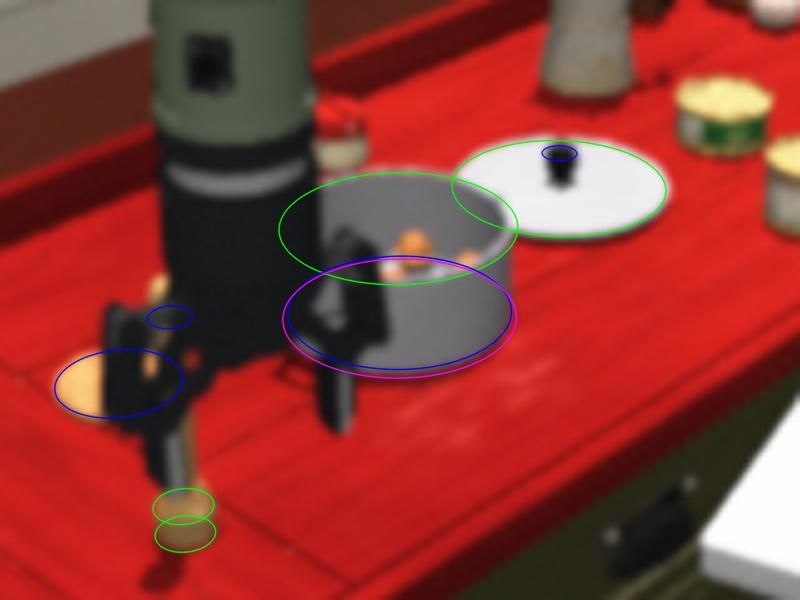

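```bash
python3 - <<'E'
from h import *
t=load('top0');s=load('side0')
def tri(a,b):
    A=np.array(t['position']);B=np.array(s['position']);u=ray(t,*a);v=ray(s,*b)
    M=np.stack([u,-v],1);k=np.linalg.lstsq(M,B-A,rcond=None)[0];P=A+k[0]*u;Q=B+k[1]*v
    return P.round(),Q.round()
print(tri((365,215),(312,20)),tri((365,215),(140,80)),tri((425,150),(312,20)))
print('stirrer head',tri((136.6,238.2),(211.5,229)))
st=r.sense();R=Ro.from_euler('xyz',st['tcp_rot']).as_matrix();print(R.round(3))
c=lambda x,y:(120+(x+.5)/5-.5,130+(y+.5)/5-.5)
a=atz(t,*c(434,416),58);b=atz(t,*c(772,356),58);print(a,b,(a+b)/2,np.arctan2(*(a-b)[[1,0]])-np.pi/2)
E
crop=1; sed -i 's/px,py=466,1/px,py=472,0.5/;s/sx,sy=449.5,316/sx,sy=451,317/' o1.py; python3 o1.py
```

```text
(array([ 257., -114.,  769.]), array([317., -88., 765.])) (array([ 258., -121.,  751.]), array([665., 329., 619.])) (array([ 315., -229.,  763.]), array([ 367., -206.,  761.]))
stirrer head (array([449., 317., 179.]), array([454., 319., 181.]))
[[-0.001 -0.899  0.438]
 [-0.002  0.438  0.899]
 [-1.     0.    -0.002]]
[485.78958316 111.19330347  58.        ] [ 455.09462759 -111.61200662   58.        ] [ 4.70442105e+02 -2.09351578e-01  5.80000000e+01] -0.13690403774138882
```

View pics/ot1.png

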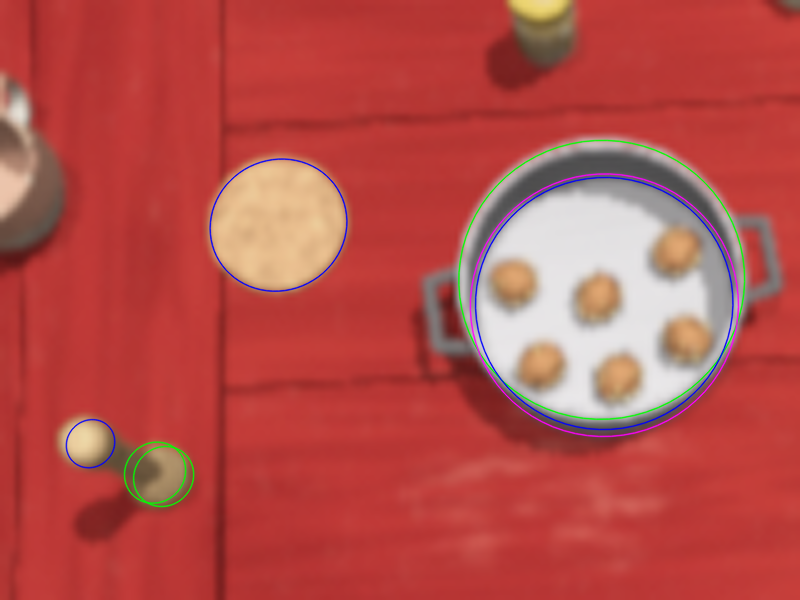

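View pics/os1.png

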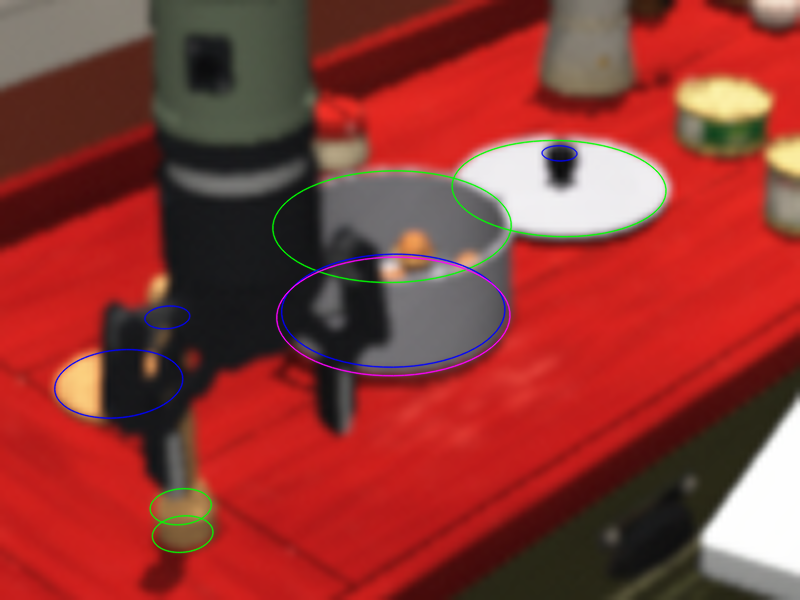

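```bash
cat > plan.py <<'E'
from h import *
PHI=np.arctan2(0.899,0.438)
def rt(phi=PHI):
    x=np.array([0,0,-1.]);z=np.array([np.cos(phi),np.sin(phi),0]);return np.stack([x,np.cross(z,x),z],1)
def plan(wps,phi=PHI,rd=0):
    s=r.sense();R=Ro.from_euler('xyz',s['tcp_rot']).as_matrix();p=np.array(s['eef_pos'])
    print('t',round(s['clock'],2),'tcp',p.round(1),'F',np.round(s['force'],1),'w',round(s['gripper_width'],1),'q6',s['joint_positions'][5].round(2),'tilt',np.round(np.degrees(np.arccos(-R[2,0])),2))
    w=Ro.from_matrix(R.T@rt(phi)).as_rotvec()
    for k in wps:
        d=R.T@(np.array(k[:3])-p);print(*d.round(rd),*w.round(3),k[3],sep=', ',end=',\n')
def line(a,b,n,g): return [list(np.array(a)+(np.array(b)-a)*i/n)+[g] for i in range(1,n+1)]
E
python3 - <<'E'
from plan import *
plan(line([252,516.5,252],[450.5,316.5,252],9,1)+[[450.5,316.5,252,1]])
E
```

```text
t 0.15 tcp [251.8 516.3 252.3] F [-0.6  0.6 -0.9] w 85.3 q6 -0.15 tilt 0.11
0.0, -30.0, -10.0, -0.0, -0.002, -0.0, 1,
0.0, -59.0, -20.0, -0.0, -0.002, -0.0, 1,
0.0, -89.0, -31.0, -0.0, -0.002, -0.0, 1,
0.0, -118.0, -41.0, -0.0, -0.002, -0.0, 1,
0.0, -148.0, -51.0, -0.0, -0.002, -0.0, 1,
0.0, -178.0, -62.0, -0.0, -0.002, -0.0, 1,
0.0, -207.0, -72.0, -0.0, -0.002, -0.0, 1,
0.0, -237.0, -82.0, -0.0, -0.002, -0.0, 1,
0.0, -266.0, -92.0, -0.0, -0.002, -0.0, 1,
0.0, -266.0, -92.0, -0.0, -0.002, -0.0, 1,
```

Request:
send_rows(steps=[0,-30,-10,0,0,0,1,0,-59,-20,0,0,0,1,0,-89,-31,0,0,0,1,0,-118,-41,0,0,0,1,0,-148,-51,0,0,0,1,0,-178,-62,0,0,0,1,0,-207,-72,0,0,0,1,0,-237,-82,0,0,0,1,0,-266,-92,0,0,0,1,0,-266,-92,0,0,0,1])

```text
clock: 1.4
eef_pos: [451.6, 315.6, 252.0]
tcp_rot: [2.967, 1.568, -2.202]
force: [0.4, 0.9, -0.3]
gripper_width: 85.2
```

```bash
python3 - <<'E'
from plan import *
plan(line([450.5,316.5,252],[450.5,316.5,169],5,1)+[[450.5,316.5,169,1]])
snap('wrist','wrist1.png');snap('side','side1.png')
from ov import *
it=[(circ(450.5,316.5,0,20),(0,255,0)),(circ(450.5,316.5,166,14),(255,0,0)),(circ(472,0,80,92),(0,255,0))]
over('side1','os2.png',it,180,170,340,290,5);over('wrist1','ow1.png',it,0,0,512,384,1.5)
E
```

```text
t 1.4 tcp [451.6 315.6 252. ] F [ 0.4  0.9 -0.3] w 85.2 q6 -0.66 tilt 0.15
17.0, 1.0, 0.0, -0.004, -0.002, -0.0, 1,
33.0, 1.0, 0.0, -0.004, -0.002, -0.0, 1,
50.0, 1.0, 0.0, -0.004, -0.002, -0.0, 1,
66.0, 1.0, 1.0, -0.004, -0.002, -0.0, 1,
83.0, 1.0, 1.0, -0.004, -0.002, -0.0, 1,
83.0, 1.0, 1.0, -0.004, -0.002, -0.0, 1,
```

View pics/ow1.png

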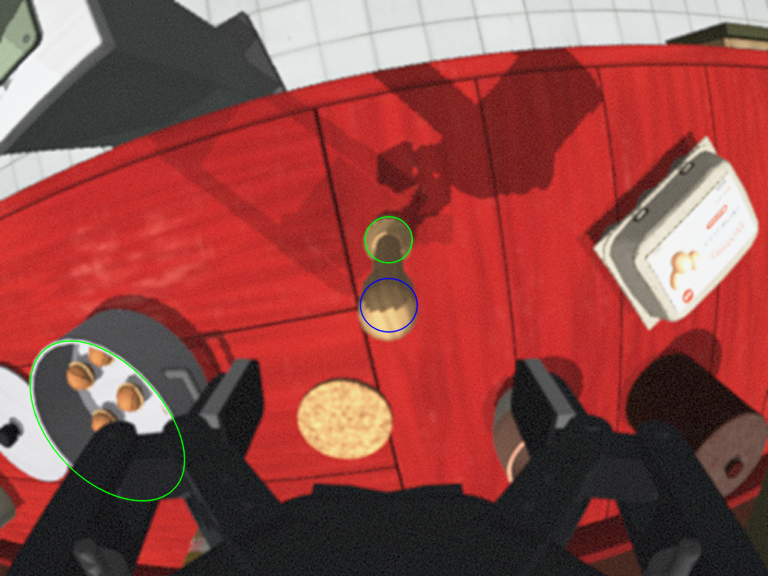

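View pics/os2.png

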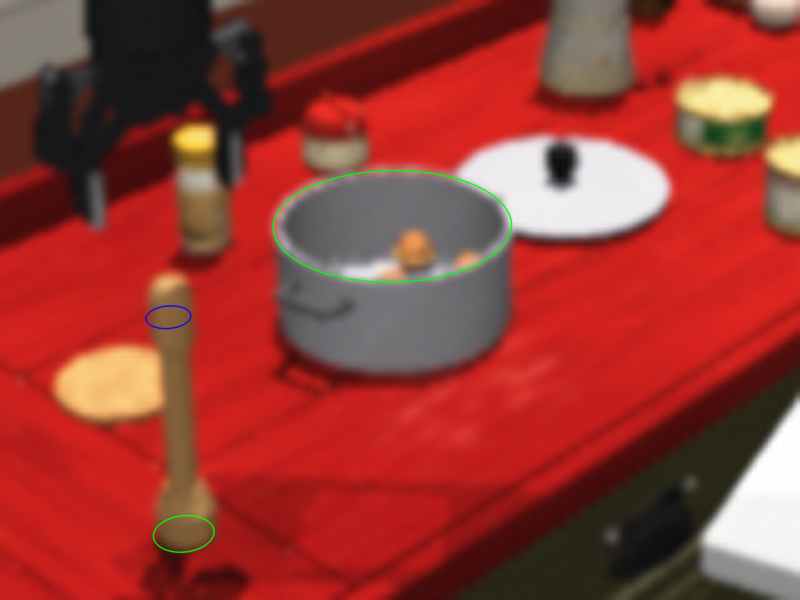

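Both views agree with the estimates for stirrer and pot; descend and grip.

Request:
send_rows(steps=[17,1,0,0,0,0,1,33,1,0,0,0,0,1,50,1,0,0,0,0,1,66,1,0,0,0,0,1,83,1,0,0,0,0,1,83,1,0,0,0,0,1,83,1,0,0,0,0,0,83,1,0,0,0,0,0,83,1,0,0,0,0,0,83,1,0,0,0,0,0])

```text
clock: 2.75
eef_pos: [449.7, 317.5, 170.0]
tcp_rot: [2.926, 1.57, -2.241]
force: [0.1, -0.2, 1.7]
gripper_width: 27.2
```

Request:
send_rows(steps=[0,0,0,0,0,0,0,0,0,0,0,0,0,0,0,0,0,0,0,0,0])

```text
clock: 3.12
eef_pos: [449.6, 317.6, 170.0]
tcp_rot: [2.93, 1.57, -2.237]
force: [-0.2, -0.1, 0.6]
gripper_width: 26.6
```

```bash
python3 - <<'E'
from plan import *
plan([[450,317,168+i,0] for i in (15,35,60,85,110,120)]+[[430,290,290,0],[430,250,290,0]])
E
```

```text
t 3.12 tcp [449.6 317.6 170. ] F [-0.2 -0.1  0.6] w 26.6 q6 -0.66 tilt 0.05
-13.0, -1.0, -0.0, -0.001, -0.001, -0.0, 0,
-33.0, -1.0, -0.0, -0.001, -0.001, -0.0, 0,
-58.0, -1.0, -0.0, -0.001, -0.001, -0.0, 0,
-83.0, -1.0, -0.0, -0.001, -0.001, -0.0, 0,
-108.0, -1.0, -0.0, -0.001, -0.001, -0.0, 0,
-118.0, -1.0, -0.0, -0.001, -0.001, -0.0, 0,
-120.0, 6.0, -33.0, -0.001, -0.001, -0.0, 0,
-120.0, -12.0, -69.0, -0.001, -0.001, -0.0, 0,
```

Request:
send_rows(steps=[-13,0,0,0,0,0,0,-33,0,0,0,0,0,0,-58,0,0,0,0,0,0,-83,0,0,0,0,0,0,-108,0,0,0,0,0,0,-120,0,0,0,0,0,0,-120,0,0,0,0,0,0])

```text
clock: 4.0
eef_pos: [450.1, 317.9, 291.1]
tcp_rot: [-0.95, 1.569, 0.167]
force: [-0.1, 0.9, -1.9]
gripper_width: 26.4
```

```bash
python3 - <<'E'
from plan import *
# far point
b=-0.13;X,Y=471+58*np.cos(b),58*np.sin(b);print(X,Y)
plan(line([450,317,290],[X,Y,290],9,0)+[[X,Y,290,0]])
snap('side','side2.png');crop('side2.png','s2.png',180,120,340,240,5)
E
```

```text
528.5105898354577 -7.518780271942302
t 4.0 tcp [450.1 317.9 291.1] F [-0.1  0.9 -1.9] w 26.4 q6 -0.66 tilt 0.08
1.0, -24.0, -29.0, -0.001, 0.001, 0.001, 0,
1.0, -48.0, -58.0, -0.001, 0.001, 0.001, 0,
1.0, -71.0, -87.0, -0.001, 0.001, 0.001, 0,
1.0, -95.0, -115.0, -0.001, 0.001, 0.001, 0,
1.0, -119.0, -144.0, -0.001, 0.001, 0.001, 0,
1.0, -142.0, -172.0, -0.001, 0.001, 0.001, 0,
1.0, -166.0, -201.0, -0.001, 0.001, 0.001, 0,
1.0, -190.0, -229.0, -0.001, 0.001, 0.001, 0,
1.0, -213.0, -258.0, -0.001, 0.001, 0.001, 0,
1.0, -213.0, -258.0, -0.001, 0.001, 0.001, 0,
```

View pics/s2.png

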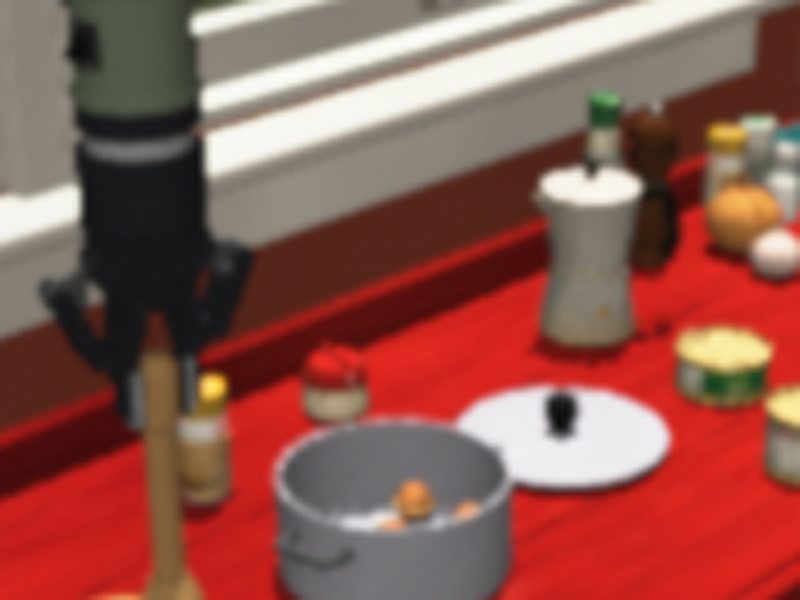

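Stirrer is held upright between the fingers. Carry it over the pot's far side.

Request:
send_rows(steps=[1,-24,-29,0,0,0,0,1,-48,-58,0,0,0,0,1,-71,-87,0,0,0,0,1,-95,-115,0,0,0,0,1,-119,-144,0,0,0,0,1,-142,-172,0,0,0,0,1,-166,-201,0,0,0,0,1,-190,-229,0,0,0,0,1,-213,-258,0,0,0,0,1,-213,-258,0,0,0,0])

```text
clock: 5.3
eef_pos: [527.2, -9.9, 287.2]
tcp_rot: [2.246, 1.567, -2.925]
force: [0.7, 0.3, -1.3]
gripper_width: 26.6
```

```bash
python3 - <<'E'
from plan import *
from ov import *
b=-0.13;X,Y=471+58*np.cos(b),58*np.sin(b)
plan(line([X,Y,290],[X,Y,180],8,0)+[[X,Y,180,0]])
snap('side','side3.png');snap('top','top3.png')
it=[(circ(X,Y,120,20),(255,0,0)),(circ(471,0,80,92),(0,255,0))]
over('top3','ot3.png',it,160,130,320,250,5);over('side3','os3.png',it,180,120,340,240,5)
E
```

```text
t 5.3 tcp [527.2  -9.9 287.2] F [ 0.7  0.3 -1.3] w 26.6 q6 -1.29 tilt 0.23
11.0, -0.0, 3.0, -0.005, -0.003, -0.003, 0,
25.0, -0.0, 3.0, -0.005, -0.003, -0.003, 0,
38.0, -0.0, 3.0, -0.005, -0.003, -0.003, 0,
52.0, -0.0, 3.0, -0.005, -0.003, -0.003, 0,
66.0, -0.0, 3.0, -0.005, -0.003, -0.003, 0,
80.0, -0.0, 3.0, -0.005, -0.003, -0.003, 0,
93.0, -0.0, 3.0, -0.005, -0.003, -0.003, 0,
107.0, -0.0, 3.0, -0.005, -0.003, -0.003, 0,
107.0, -0.0, 3.0, -0.005, -0.003, -0.003, 0,
```

View pics/ot3.png

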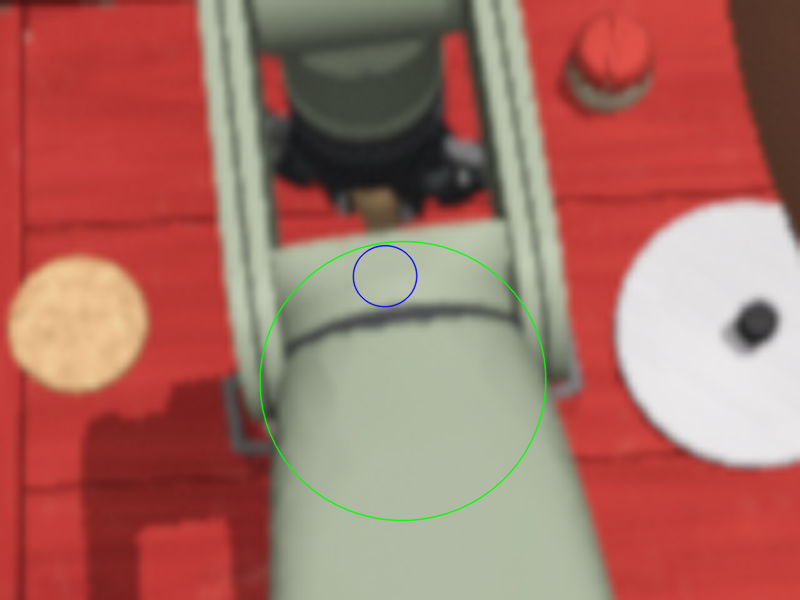

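View pics/os3.png

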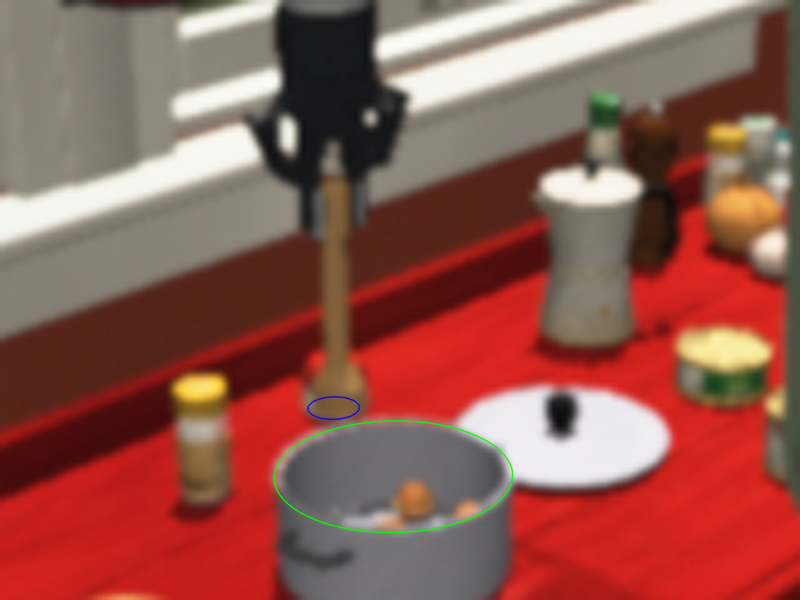

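Request:
send_rows(steps=[11,0,3,0,0,0,0,25,0,3,0,0,0,0,38,0,3,0,0,0,0,52,0,3,0,0,0,0,66,0,3,0,0,0,0,80,0,3,0,0,0,0,93,0,3,0,0,0,0,106,0,3,0,0,0,0,108,0,3,0,0,0,0,108,0,3,0,0,0,0])

```text
clock: 6.65
eef_pos: [528.0, -5.0, 179.6]
tcp_rot: [1.945, 1.567, 3.061]
force: [0.6, 0.2, -0.7]
gripper_width: 26.5
```

```bash
cat > st.py <<'E'
from plan import *
import sys
a0=float(sys.argv[1]); R=58; n=10
print(proj(load('top0'),[0,0,0]) is None)
plan([[471+R*np.cos(a),R*np.sin(a),179.5,0] for a in -0.13-np.radians(a0+12*np.arange(1,11))])
s=r.sense();p=s['eef_pos'];print('polar',np.hypot(p[0]-471,p[1]),np.degrees(np.arctan2(p[1],p[0]-471)))
E
python3 st.py 0; python3 - <<'E'
from plan import *
snap('side','side4.png');crop('side4.png','s4.png',180,120,340,240,5)
E
```

```text
False
t 6.65 tcp [528.   -5.  179.6] F [ 0.6  0.2 -0.7] w 26.5 q6 -1.29 tilt 0.2
0.0, -4.0, -14.0, -0.002, -0.001, -0.003, 0,
0.0, -4.0, -26.0, -0.002, -0.001, -0.003, 0,
0.0, -2.0, -38.0, -0.002, -0.001, -0.003, 0,
0.0, 3.0, -49.0, -0.002, -0.001, -0.003, 0,
0.0, 10.0, -59.0, -0.002, -0.001, -0.003, 0,
0.0, 19.0, -67.0, -0.002, -0.001, -0.003, 0,
0.0, 29.0, -73.0, -0.002, -0.001, -0.003, 0,
0.0, 41.0, -77.0, -0.002, -0.001, -0.003, 0,
0.0, 53.0, -79.0, -0.002, -0.001, -0.003, 0,
0.0, 65.0, -77.0, -0.002, -0.001, -0.003, 0,
polar 57.19811074878257 -5.02450977237028
```

View pics/s4.png

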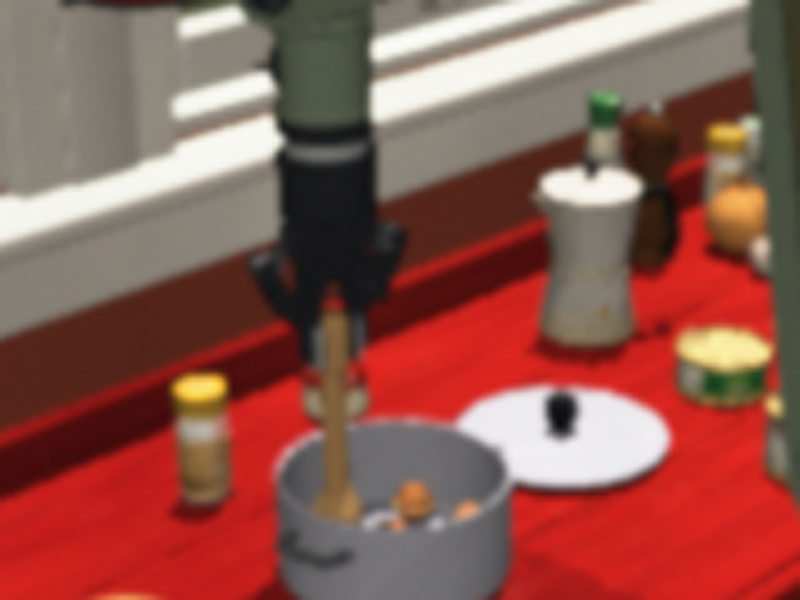

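Foot is down inside at the far side, clear of nuts and wall. Start stirring.

Request:
send_rows(steps=[0,-4,-14,0,0,-0.003,0,0,-4,-26,0,0,-0.003,0,0,-2,-38,0,0,-0.003,0,0,3,-49,0,0,-0.003,0,0,10,-59,0,0,-0.003,0,0,19,-67,0,0,-0.003,0,0,29,-73,0,0,-0.003,0,0,41,-77,0,0,-0.003,0,0,53,-79,0,0,-0.003,0,0,65,-77,0,0,-0.003,0])

```text
clock: 7.95
eef_pos: [435.4, -45.3, 180.3]
tcp_rot: [-2.351, 1.569, -1.236]
force: [2.0, -0.3, -1.1]
gripper_width: 26.8
```

```bash
python3 st.py 120; python3 - <<'E'
from plan import *
snap('side','side5.png');crop('side5.png','s5.png',180,120,340,240,5)
E
```

```text
False
t 7.95 tcp [435.4 -45.3 180.3] F [ 2.  -0.3 -1.1] w 26.8 q6 -1.42 tilt 0.08
1.0, 11.0, 3.0, -0.002, -0.001, 0.001, 0,
1.0, 21.0, 9.0, -0.002, -0.001, 0.001, 0,
1.0, 31.0, 17.0, -0.002, -0.001, 0.001, 0,
1.0, 38.0, 27.0, -0.002, -0.001, 0.001, 0,
1.0, 43.0, 38.0, -0.002, -0.001, 0.001, 0,
1.0, 46.0, 50.0, -0.002, -0.001, 0.001, 0,
1.0, 46.0, 62.0, -0.002, -0.001, 0.001, 0,
1.0, 43.0, 74.0, -0.002, -0.001, 0.001, 0,
1.0, 38.0, 85.0, -0.002, -0.001, 0.001, 0,
1.0, 31.0, 95.0, -0.002, -0.001, 0.001, 0,
polar 57.60363511233075 -128.22317103648646
```

View pics/s5.png

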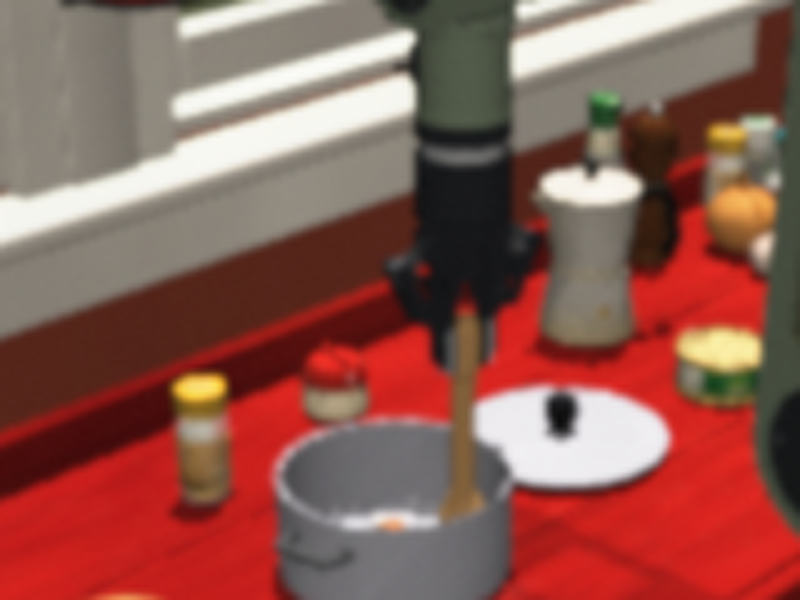

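Request:
send_rows(steps=[1,11,3,0,0,0,0,1,21,9,0,0,0,0,1,31,17,0,0,0,0,1,38,27,0,0,0,0,1,43,38,0,0,0,0,1,46,50,0,0,0,0,1,46,62,0,0,0,0,1,43,74,0,0,0,0,1,38,85,0,0,0,0,1,31,95,0,0,0,0])

```text
clock: 9.25
eef_pos: [448.3, 55.1, 178.7]
tcp_rot: [2.211, 1.568, -2.956]
force: [-0.3, -0.2, -1.6]
gripper_width: 26.5
```

```bash
python3 st.py 240; python3 - <<'E'
from plan import *
snap('side','side6.png');crop('side6.png','s6.png',180,120,340,240,5)
E
```

```text
False
t 9.25 tcp [448.3  55.1 178.7] F [-0.3 -0.2 -1.6] w 26.5 q6 -1.19 tilt 0.17
-1.0, -10.0, 7.0, -0.001, -0.002, -0.002, 0,
-1.0, -20.0, 13.0, -0.001, -0.002, -0.002, 0,
-1.0, -32.0, 17.0, -0.001, -0.002, -0.002, 0,
-1.0, -44.0, 18.0, -0.001, -0.002, -0.002, 0,
-1.0, -56.0, 17.0, -0.001, -0.002, -0.002, 0,
-1.0, -68.0, 14.0, -0.001, -0.002, -0.002, 0,
-1.0, -78.0, 8.0, -0.001, -0.002, -0.002, 0,
-1.0, -87.0, -0.0, -0.001, -0.002, -0.002, 0,
-1.0, -94.0, -10.0, -0.001, -0.002, -0.002, 0,
-1.0, -100.0, -21.0, -0.001, -0.002, -0.002, 0,
polar 59.572835847710714 112.3710549445631
```

View pics/s6.png

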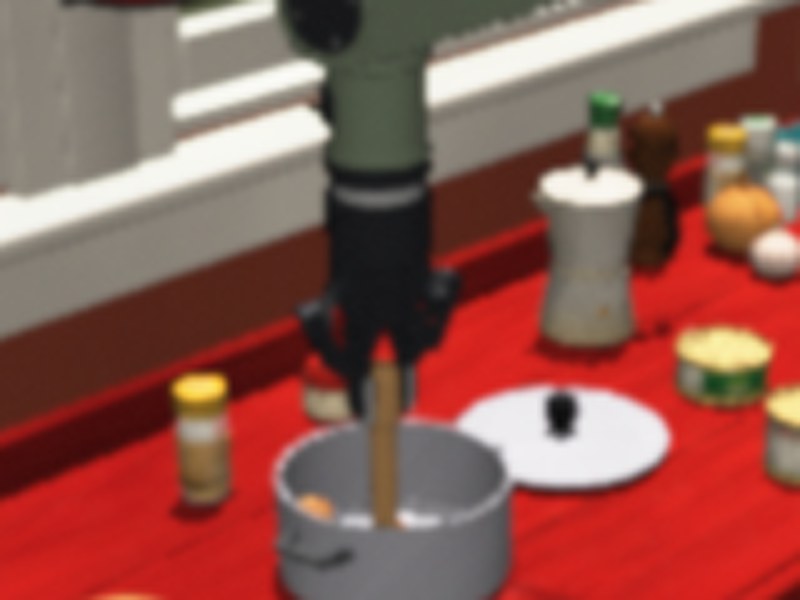

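Stirrer is upright, the pot is unmoved and the nuts are being pushed round ahead. Continue.

Request:
send_rows(steps=[-1,-10,7,0,0,0,0,-1,-20,13,0,0,0,0,-1,-32,17,0,0,0,0,-1,-44,18,0,0,0,0,-1,-56,17,0,0,0,0,-1,-68,14,0,0,0,0,-1,-78,8,0,0,0,0,-1,-87,0,0,0,0,0,-1,-94,-10,0,0,0,0,-1,-100,-21,0,0,0,0])

```text
clock: 10.55
eef_pos: [530.2, -7.7, 179.8]
tcp_rot: [1.041, 1.569, 2.157]
force: [-0.6, 1.1, -1.5]
gripper_width: 26.7
```

```bash
python3 st.py 0; python3 - <<'E'
from plan import *
snap('side','side7.png');crop('side7.png','s7.png',180,120,340,240,5)
E
```

```text
False
t 10.55 tcp [530.2  -7.7 179.8] F [-0.6  1.1 -1.5] w 26.7 q6 -1.29 tilt 0.1
0.0, -1.0, -12.0, -0.002, 0.001, -0.002, 0,
0.0, -1.0, -25.0, -0.002, 0.001, -0.002, 0,
0.0, 1.0, -36.0, -0.002, 0.001, -0.002, 0,
0.0, 6.0, -48.0, -0.002, 0.001, -0.002, 0,
0.0, 13.0, -57.0, -0.002, 0.001, -0.002, 0,
0.0, 22.0, -66.0, -0.002, 0.001, -0.002, 0,
0.0, 32.0, -72.0, -0.002, 0.001, -0.002, 0,
0.0, 44.0, -76.0, -0.002, 0.001, -0.002, 0,
0.0, 56.0, -77.0, -0.002, 0.001, -0.002, 0,
0.0, 68.0, -76.0, -0.002, 0.001, -0.002, 0,
polar 59.70329533641512 -7.440055199362676
```

View pics/s7.png

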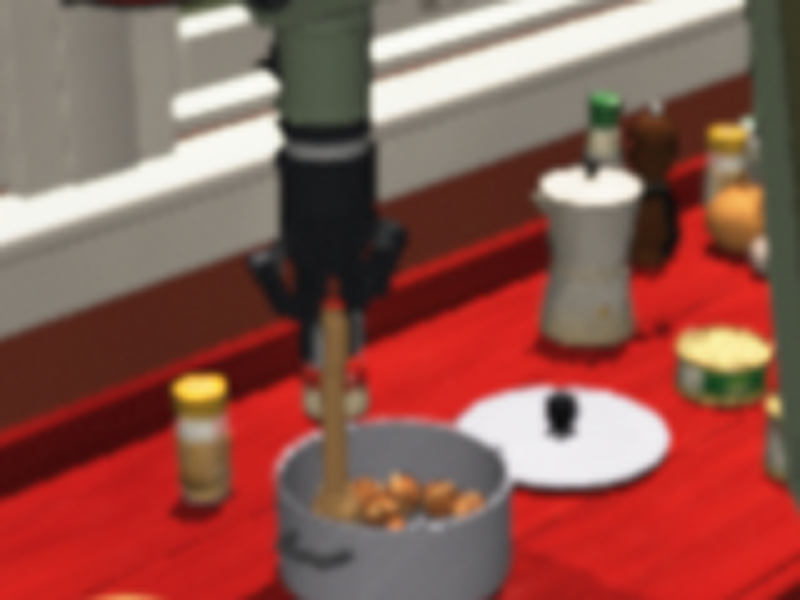

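All nuts are swept ahead in a row. Second turn.

Request:
send_rows(steps=[0,-1,-12,0,0,0,0,0,-1,-25,0,0,0,0,0,1,-36,0,0,0,0,0,6,-48,0,0,0,0,0,13,-57,0,0,0,0,0,22,-66,0,0,0,0,0,32,-72,0,0,0,0,0,44,-76,0,0,0,0,0,56,-77,0,0,0,0,0,68,-76,0,0,0,0])

```text
clock: 11.85
eef_pos: [435.4, -47.4, 180.0]
tcp_rot: [-2.488, 1.57, -1.373]
force: [1.5, -0.5, -1.0]
gripper_width: 26.5
```

```bash
python3 st.py 120; python3 - <<'E'
from plan import *
snap('side','side8.png');crop('side8.png','s8.png',180,120,340,240,5)
E
```

```text
False
t 11.85 tcp [435.4 -47.4 180. ] F [ 1.5 -0.5 -1. ] w 26.5 q6 -1.42 tilt 0.07
1.0, 12.0, 5.0, -0.002, -0.001, 0.001, 0,
1.0, 22.0, 11.0, -0.002, -0.001, 0.001, 0,
1.0, 32.0, 19.0, -0.002, -0.001, 0.001, 0,
0.0, 39.0, 29.0, -0.002, -0.001, 0.001, 0,
0.0, 44.0, 40.0, -0.002, -0.001, 0.001, 0,
0.0, 46.0, 52.0, -0.002, -0.001, 0.001, 0,
0.0, 47.0, 64.0, -0.002, -0.001, 0.001, 0,
0.0, 44.0, 76.0, -0.002, -0.001, 0.001, 0,
0.0, 39.0, 87.0, -0.002, -0.001, 0.001, 0,
0.0, 32.0, 97.0, -0.002, -0.001, 0.001, 0,
polar 59.327604608454145 -126.90937289120656
```

View pics/s8.png

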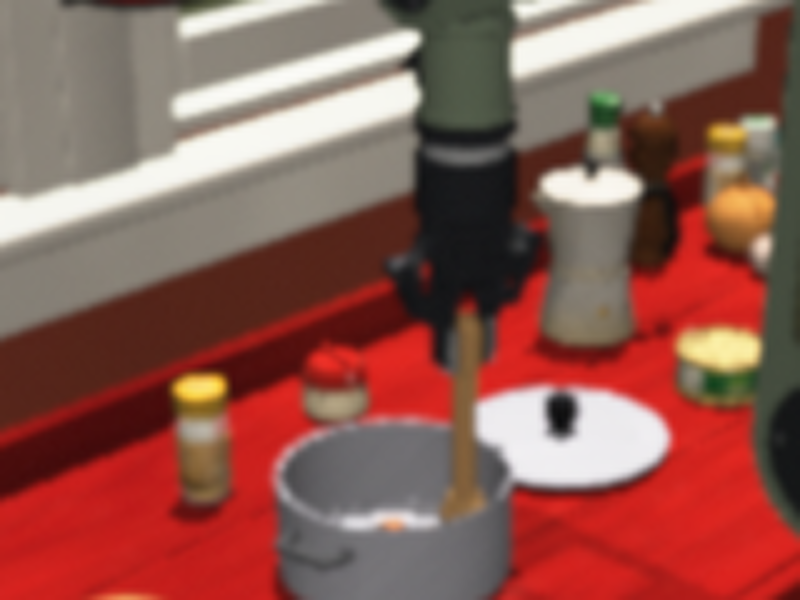

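Still fine (pot unmoved, stirrer upright).

Request:
send_rows(steps=[0,12,5,0,0,0,0,0,22,11,0,0,0,0,0,32,19,0,0,0,0,0,39,29,0,0,0,0,0,44,40,0,0,0,0,0,46,52,0,0,0,0,0,47,64,0,0,0,0,0,44,76,0,0,0,0,0,39,87,0,0,0,0,0,32,97,0,0,0,0])

```text
clock: 13.15
eef_pos: [448.5, 55.1, 179.5]
tcp_rot: [2.167, 1.568, -3.0]
force: [-0.7, -0.5, -1.1]
gripper_width: 26.8
```

```bash
python3 st.py 240
```

```text
False
t 13.15 tcp [448.5  55.1 179.5] F [-0.7 -0.5 -1.1] w 26.8 q6 -1.18 tilt 0.15
-0.0, -10.0, 7.0, -0.002, -0.001, -0.002, 0,
-0.0, -20.0, 13.0, -0.002, -0.001, -0.002, 0,
-0.0, -32.0, 17.0, -0.002, -0.001, -0.002, 0,
-0.0, -44.0, 18.0, -0.002, -0.001, -0.002, 0,
-0.0, -56.0, 17.0, -0.002, -0.001, -0.002, 0,
-0.0, -67.0, 14.0, -0.002, -0.001, -0.002, 0,
-0.0, -78.0, 8.0, -0.002, -0.001, -0.002, 0,
-0.0, -87.0, -0.0, -0.002, -0.001, -0.002, 0,
-0.0, -94.0, -10.0, -0.002, -0.001, -0.002, 0,
-0.0, -99.0, -21.0, -0.002, -0.001, -0.002, 0,
polar 59.50847626322581 112.25083473884004
```

Request:
send_rows(steps=[0,-10,7,0,0,0,0,0,-20,13,0,0,0,0,0,-32,17,0,0,0,0,0,-44,18,0,0,0,0,0,-56,17,0,0,0,0,0,-67,14,0,0,0,0,0,-78,8,0,0,0,0,0,-87,0,0,0,0,0,0,-94,-10,0,0,0,0,0,-99,-21,0,0,0,0])

```text
clock: 14.4
eef_pos: [528.5, -8.4, 179.5]
tcp_rot: [2.545, 1.569, -2.623]
force: [0.1, 0.7, -1.3]
gripper_width: 26.4
```

```bash
python3 st.py 0
```

```text
False
t 14.4 tcp [528.5  -8.4 179.5] F [ 0.1  0.7 -1.3] w 26.4 q6 -1.29 tilt 0.11
0.0, -2.0, -11.0, -0.002, -0.002, -0.001, 0,
0.0, -2.0, -23.0, -0.002, -0.002, -0.001, 0,
0.0, 0.0, -35.0, -0.002, -0.002, -0.001, 0,
0.0, 5.0, -46.0, -0.002, -0.002, -0.001, 0,
0.0, 12.0, -56.0, -0.002, -0.002, -0.001, 0,
0.0, 21.0, -64.0, -0.002, -0.002, -0.001, 0,
0.0, 31.0, -70.0, -0.002, -0.002, -0.001, 0,
0.0, 43.0, -74.0, -0.002, -0.002, -0.001, 0,
0.0, 55.0, -76.0, -0.002, -0.002, -0.001, 0,
0.0, 67.0, -75.0, -0.002, -0.002, -0.001, 0,
polar 58.12446006854876 -8.308310808955834
```

Request:
send_rows(steps=[0,-2,-11,0,0,0,0,0,-2,-23,0,0,0,0,0,-1,-28,0,0,0,0,0,-1,-28,0,0,0,0,-8,-2,-25,0,0,0,0,-20,-2,-25,0,0,0,0,-38,-2,-25,0,0,0,0,-60,-2,-25,0,0,0,0,-85,-2,-25,0,0,0,0,-110,-2,-25,0,0,0,0])

```text
clock: 15.65
eef_pos: [519.8, -31.5, 291.9]
tcp_rot: [-2.522, 1.569, -1.406]
force: [-0.5, 0.7, -1.1]
gripper_width: 26.8
```

```bash
python3 - <<'E'
from plan import *
a=r.sense()['eef_pos']
plan(line(a,[a[0],a[1],295],1,0)+line([a[0],a[1],295],[593,197,295],9,0))
snap('side','side9.png');crop('side9.png','s9.png',180,120,340,240,5)
E
```

```text
t 15.65 tcp [519.8 -31.5 291.9] F [-0.5  0.7 -1.1] w 26.8 q6 -1.34 tilt 0.08
-3.0, -0.0, -0.0, -0.001, -0.001, 0.001, 0,
-3.0, 4.0, 26.0, -0.001, -0.001, 0.001, 0,
-3.0, 8.0, 53.0, -0.001, -0.001, 0.001, 0,
-3.0, 12.0, 79.0, -0.001, -0.001, 0.001, 0,
-3.0, 15.0, 106.0, -0.001, -0.001, 0.001, 0,
-3.0, 19.0, 132.0, -0.001, -0.001, 0.001, 0,
-3.0, 23.0, 158.0, -0.001, -0.001, 0.001, 0,
-3.0, 27.0, 185.0, -0.001, -0.001, 0.001, 0,
-3.0, 31.0, 211.0, -0.001, -0.001, 0.001, 0,
-3.0, 35.0, 237.0, -0.001, -0.001, 0.001, 0,
```

View pics/s9.png

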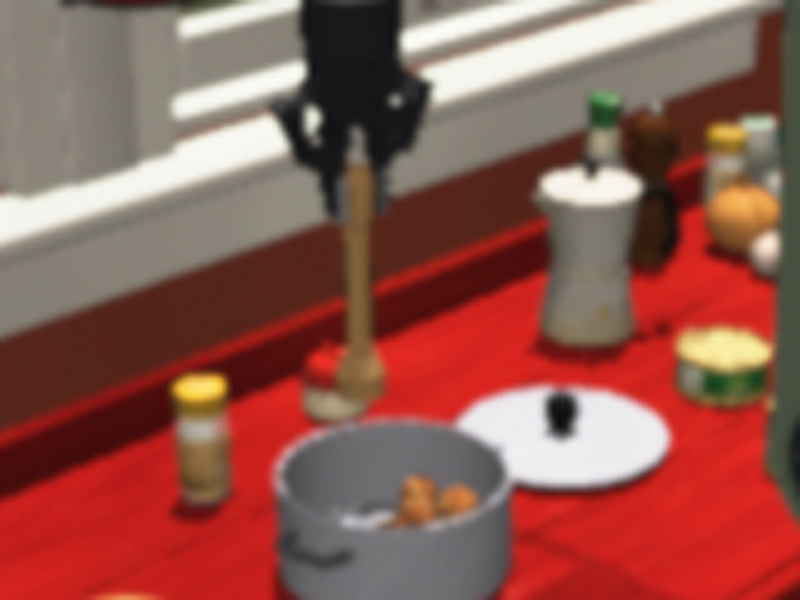

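Stirrer out, pot unmoved, nuts inside. Carry it to the coaster.

Request:
send_rows(steps=[-3,0,0,0,0,0,0,-3,4,26,0,0,0,0,-3,8,53,0,0,0,0,-3,12,79,0,0,0,0,-3,15,106,0,0,0,0,-3,19,132,0,0,0,0,-3,23,158,0,0,0,0,-3,27,185,0,0,0,0,-3,31,211,0,0,0,0,-3,35,237,0,0,0,0])

```text
clock: 16.95
eef_pos: [594.2, 197.2, 298.0]
tcp_rot: [-1.669, 1.564, -0.553]
force: [0.8, 0.3, -0.9]
gripper_width: 26.5
```

```bash
python3 - <<'E'
from plan import *
from ov import *
plan(line([593,197,285],[593,197,190],8,0)+[[593,197,181,0],[593,197,181,0]])
snap('side','side10.png');snap('top','top10.png');crop('side10.png','s10.png',180,120,340,240,5)
it=[(circ(593,197,8,47),(255,0,0)),(circ(471,0,80,92),(0,255,0))]
over('top10','ot10.png',it,130,130,290,250,5)
E
```

```text
t 16.95 tcp [594.2 197.2 298. ] F [ 0.8  0.3 -0.9] w 26.5 q6 -0.93 tilt 0.38
25.0, 1.0, -1.0, -0.001, -0.001, 0.007, 0,
37.0, 1.0, -1.0, -0.001, -0.001, 0.007, 0,
49.0, 1.0, -1.0, -0.001, -0.001, 0.007, 0,
60.0, 1.0, -1.0, -0.001, -0.001, 0.007, 0,
72.0, 1.0, -1.0, -0.001, -0.001, 0.007, 0,
84.0, 2.0, -1.0, -0.001, -0.001, 0.007, 0,
96.0, 2.0, -1.0, -0.001, -0.001, 0.007, 0,
108.0, 2.0, -1.0, -0.001, -0.001, 0.007, 0,
117.0, 2.0, -1.0, -0.001, -0.001, 0.007, 0,
117.0, 2.0, -1.0, -0.001, -0.001, 0.007, 0,
```

View pics/s10.png

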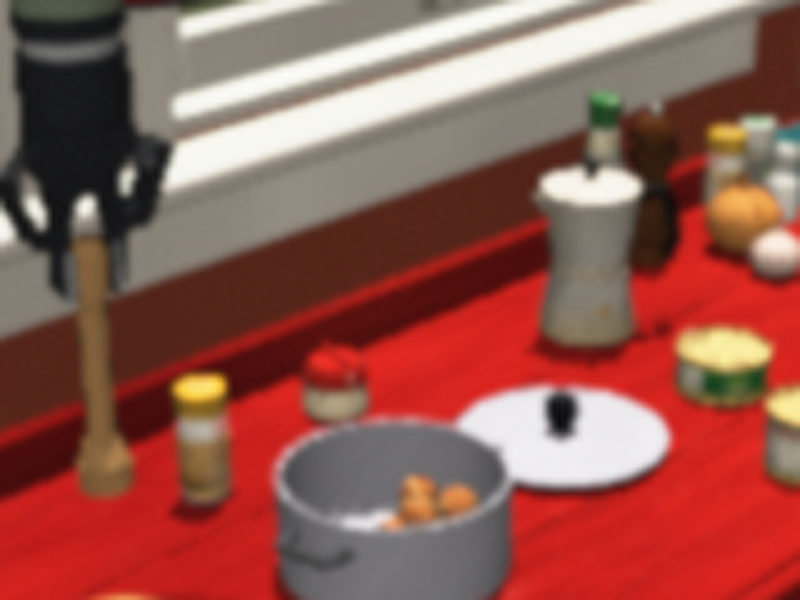

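View pics/ot10.png

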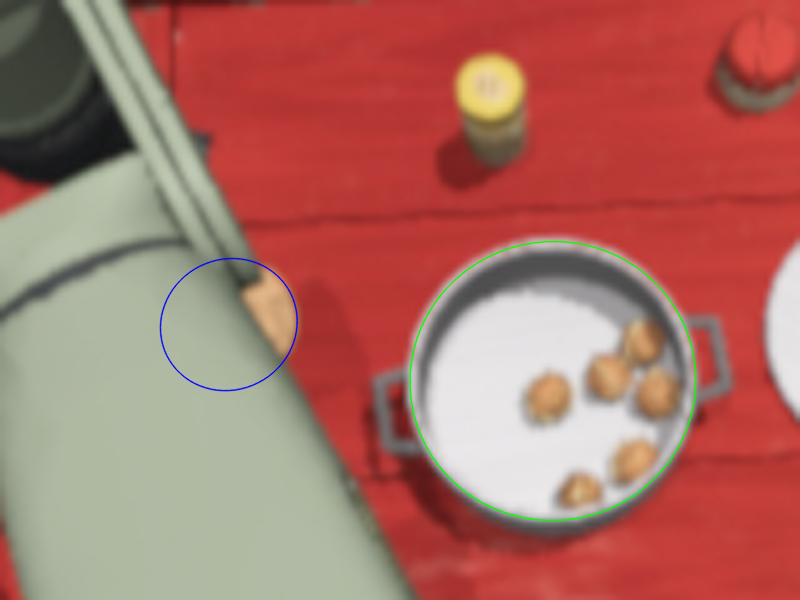

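All six nuts are in the pot, and the pot rim matches its original overlay. Lower toward the coaster.

Request:
send_rows(steps=[12,0,0,0,0,0.006,0,25,1,-1,0,0,0.006,0,37,1,-1,0,0,0.006,0,50,1,-1,0,0,0.006,0,65,1,-1,0,0,0.006,0,80,1,-1,0,0,0.006,0,95,1,-1,0,0,0.006,0,108,1,-1,0,0,0.006,0,113,1,-1,0,0,0.006,0,113,1,-1,0,0,0.006,0])

```text
clock: 18.3
eef_pos: [593.4, 197.9, 184.4]
tcp_rot: [1.343, 1.57, 2.462]
force: [0.5, 0.1, -0.8]
gripper_width: 26.2
```

```bash
python3 - <<'E'
from plan import *
from ov import *
plan([[593,197,z,0] for z in (182,180,178.5,177.5,177.5)])
s=r.sense()['eef_pos']
snap('side','side11.png');snap('wrist','wrist11.png')
f=s[2]-170
it=[(circ(593,197,8,47),(255,0,0)),(circ(s[0],s[1],f,20),(0,255,0)),(circ(s[0],s[1],f+22,20),(0,255,0)),(np.array([[s[0],s[1],f],[s[0],s[1],f+150]]),(255,255,0))]
over('side11','os11.png',it,160,160,260,260,6);over('wrist11','ow11.png',it,150,100,362,260,3.5)
E
```

```text
t 18.3 tcp [593.4 197.9 184.4] F [ 0.5  0.1 -0.8] w 26.2 q6 -0.94 tilt 0.02
2.0, -0.0, -1.0, 0.002, 0.0, -0.0, 0,
4.0, -0.0, -1.0, 0.002, 0.0, -0.0, 0,
6.0, -0.0, -1.0, 0.002, 0.0, -0.0, 0,
7.0, -0.0, -1.0, 0.002, 0.0, -0.0, 0,
7.0, -0.0, -1.0, 0.002, 0.0, -0.0, 0,
```

View pics/os11.png

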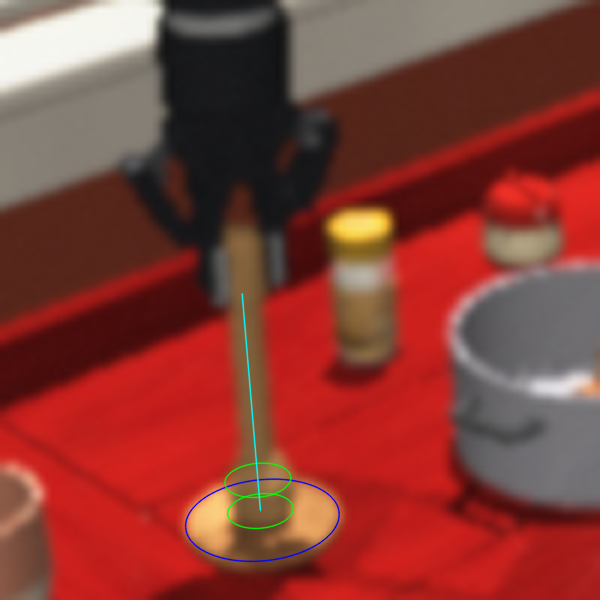

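View pics/ow11.png

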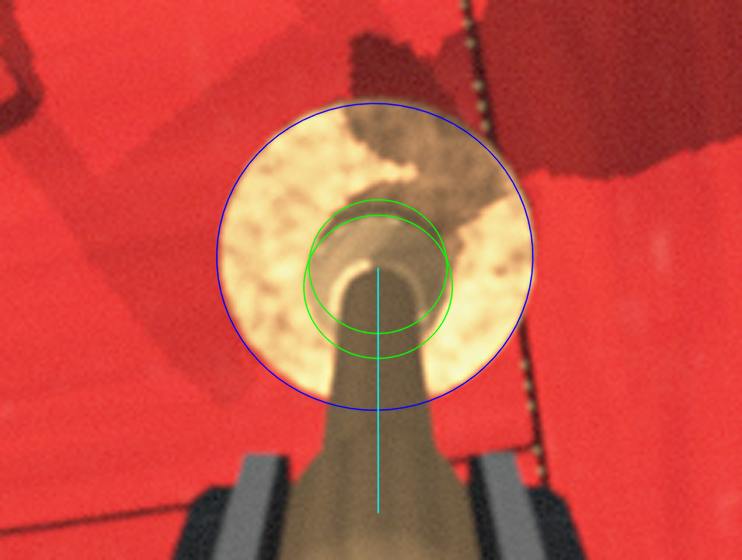

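Foot is centred over the coaster within ~2 mm and upright. Set down.

Request:
send_rows(steps=[2,0,-1,0,0,0,0,4,0,-1,0,0,0,0,6,0,-1,0,0,0,0,7,0,-1,0,0,0,0,7,0,-1,0,0,0,0])

```text
clock: 19.02
eef_pos: [593.5, 197.1, 178.3]
tcp_rot: [-0.717, 1.569, 0.402]
force: [-0.3, 0.4, -1.6]
gripper_width: 26.4
```

```bash
python3 - <<'E'
from plan import *
from ov import *
plan([[593,197,z,0] for z in (178,177.5)])
s=r.sense()['eef_pos']
snap('side','side12.png')
f=8
it=[(circ(593,197,8,47),(255,0,0)),(circ(s[0],s[1],f,20),(0,255,0)),(circ(s[0],s[1],f+22,20),(0,255,0)),(np.array([[s[0],s[1],f],[s[0],s[1],f+150]]),(255,255,0))]
over('side12','os12.png',it,160,160,260,260,6)
E
```

```text
t 19.02 tcp [593.5 197.1 178.3] F [-0.3  0.4 -1.6] w 26.4 q6 -0.94 tilt 0.08
0.0, 0.0, -0.0, 0.002, 0.001, 0.001, 0,
1.0, 0.0, -0.0, 0.002, 0.001, 0.001, 0,
```

View pics/os12.png

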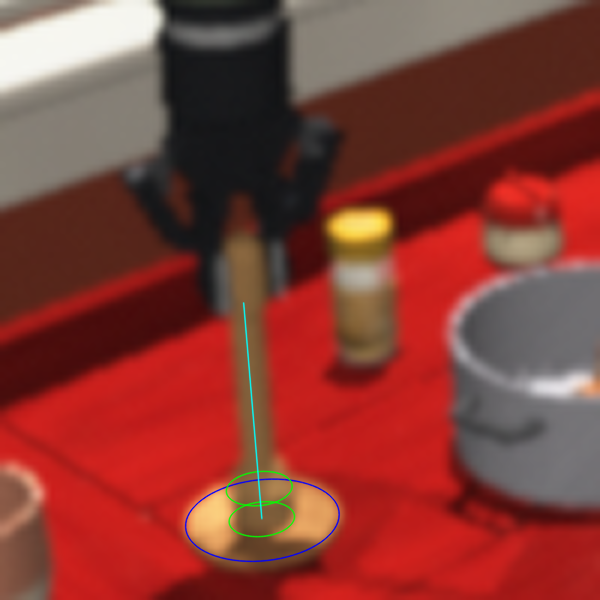

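Request:
send_rows(steps=[1,0,0,0,0,0,0,2,0,0,0,0,0,0,2,0,0,0,0,0,0])

```text
clock: 19.45
eef_pos: [594.1, 197.1, 177.9]
tcp_rot: [-0.918, 1.568, 0.201]
force: [-2.0, -0.6, 5.4]
gripper_width: 26.2
```

Request:
send_rows(steps=[0,0,0,0,0,0,0.3,0,0,0,0,0,0,0.6,0,0,0,0,0,0,1,0,0,0,0,0,0,1,0,0,0,0,0,0,1,-15,0,0,0,0,0,1,-35,0,0,0,0,0,1,-60,0,0,0,0,0,1,-85,0,0,0,0,0,1,-100,0,0,0,0,0,1])

```text
clock: 20.7
eef_pos: [594.9, 197.3, 281.6]
tcp_rot: [-0.93, 1.562, 0.189]
force: [-0.3, 0.2, 0.4]
gripper_width: 85.7
```

```bash
python3 - <<'E'
from plan import *
from ov import *
plan(line([593.5,197,278],[443,-239,255],15,1))
snap('side','side13.png');snap('wrist','wrist13.png')
f=8;s=(594,197)
it=[(circ(593,197,8,47),(255,0,0)),(circ(s[0],s[1],f,20),(0,255,0)),(circ(s[0],s[1],f+22,20),(0,255,0)),(np.array([[s[0],s[1],f],[s[0],s[1],f+150]]),(255,255,0))]
over('side13','os13.png',it,160,160,260,260,6);over('wrist13','ow13.png',it,150,100,362,260,3.5)
E
```

```text
t 20.7 tcp [594.9 197.3 281.6] F [-0.3  0.2  0.4] w 85.7 q6 -0.94 tilt 0.48
5.0, -2.0, -31.0, 0.002, 0.005, 0.007, 1,
6.0, -6.0, -62.0, 0.002, 0.005, 0.007, 1,
8.0, -10.0, -93.0, 0.002, 0.005, 0.007, 1,
9.0, -13.0, -123.0, 0.002, 0.005, 0.007, 1,
11.0, -17.0, -154.0, 0.002, 0.005, 0.007, 1,
12.0, -21.0, -184.0, 0.002, 0.005, 0.007, 1,
13.0, -24.0, -215.0, 0.002, 0.005, 0.007, 1,
15.0, -28.0, -245.0, 0.002, 0.005, 0.007, 1,
16.0, -32.0, -276.0, 0.002, 0.005, 0.007, 1,
18.0, -35.0, -306.0, 0.002, 0.005, 0.007, 1,
19.0, -39.0, -337.0, 0.002, 0.005, 0.007, 1,
21.0, -43.0, -367.0, 0.002, 0.005, 0.007, 1,
22.0, -46.0, -398.0, 0.002, 0.005, 0.007, 1,
23.0, -50.0, -428.0, 0.002, 0.005, 0.007, 1,
25.0, -54.0, -459.0, 0.002, 0.005, 0.007, 1,
```

View pics/os13.png

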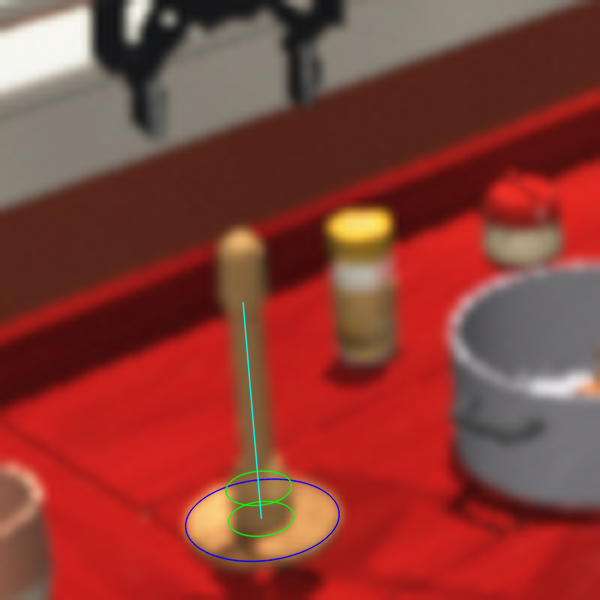

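View pics/ow13.png

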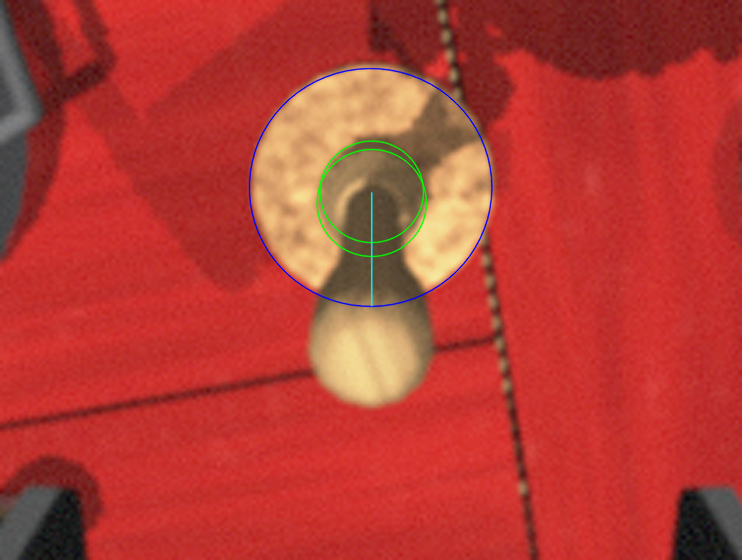

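Stirrer stands upright, centred on the coaster. Over to the lid.

Request:
send_rows(steps=[1,-2,-31,0,0.005,0.007,1,4,-6,-62,0,0.005,0.007,1,8,-10,-93,0,0.005,0.007,1,9,-13,-123,0,0.005,0.007,1,11,-17,-154,0,0.005,0.007,1,12,-21,-184,0,0.005,0.007,1,13,-24,-215,0,0.005,0.007,1,15,-28,-245,0,0.005,0.007,1,16,-32,-276,0,0.005,0.007,1,18,-35,-306,0,0.005,0.007,1])

```text
clock: 22.05
eef_pos: [492.5, -94.0, 261.2]
tcp_rot: [1.073, 1.57, 2.192]
force: [0.5, 0.9, -0.9]
gripper_width: 85.9
```

```bash
python3 - <<'E'
from plan import *
a=r.sense()['eef_pos']
plan(line(a,[443,-239,200],6,1)+[[443,-239,180,1],[443,-239,170,1],[443,-239,170,1]])
print(r.sense()['joint_positions'])
E
```

```text
t 22.05 tcp [492.5 -94.  261.2] F [ 0.5  0.9 -0.9] w 85.9 q6 -1.48 tilt 0.06
10.0, -3.0, -25.0, 0.002, 0.0, -0.001, 1,
20.0, -6.0, -51.0, 0.002, 0.0, -0.001, 1,
31.0, -9.0, -76.0, 0.002, 0.0, -0.001, 1,
41.0, -13.0, -101.0, 0.002, 0.0, -0.001, 1,
51.0, -16.0, -127.0, 0.002, 0.0, -0.001, 1,
61.0, -19.0, -152.0, 0.002, 0.0, -0.001, 1,
81.0, -19.0, -152.0, 0.002, 0.0, -0.001, 1,
91.0, -19.0, -152.0, 0.002, 0.0, -0.001, 1,
91.0, -19.0, -152.0, 0.002, 0.0, -0.001, 1,
[-3.61615420e-01  4.28267667e-02  1.70808653e+00  5.76692168e-04
  1.39152989e+00 -1.48082274e+00]
```

Request:
send_rows(steps=[10,-3,-25,0,0,0,1,20,-6,-51,0,0,0,1,31,-9,-76,0,0,0,1,41,-13,-101,0,0,0,1,51,-16,-127,0,0,0,1,61,-19,-152,0,0,0,1,81,-19,-152,0,0,0,1,91,-19,-152,0,0,0,1,91,-19,-152,0,0,0,1])

```text
clock: 23.18
eef_pos: [442.4, -238.1, 168.9]
tcp_rot: [1.275, 1.567, 2.394]
force: [-0.4, 0.1, 0.5]
gripper_width: 85.9
```

```bash
python3 - <<'E'
from plan import *
from ov import *
plan([[443,-239,z,1] for z in (150,125,100,75,55,45,41,41)])
lx,ly=443,-239
it=[(circ(lx,ly,13,93),(0,255,0)),(circ(lx,ly,45,15),(255,0,0))]
snap('side','side14.png');snap('wrist','wrist14.png')
over('side14','os14.png',it,220,160,340,260,6);over('wrist14','ow14.png',it,100,40,412,274,2.5)
E
```

```text
t 23.18 tcp [ 442.4 -238.1  168.9] F [-0.4  0.1  0.5] w 85.9 q6 -1.79 tilt 0.23
19.0, -1.0, -1.0, 0.002, 0.001, -0.004, 1,
44.0, -1.0, -1.0, 0.002, 0.001, -0.004, 1,
69.0, -1.0, -1.0, 0.002, 0.001, -0.004, 1,
94.0, -1.0, -1.0, 0.002, 0.001, -0.004, 1,
114.0, -1.0, -1.0, 0.002, 0.001, -0.004, 1,
124.0, -1.0, -1.0, 0.002, 0.001, -0.004, 1,
128.0, -1.0, -1.0, 0.002, 0.001, -0.004, 1,
128.0, -1.0, -1.0, 0.002, 0.001, -0.004, 1,
```

View pics/os14.png

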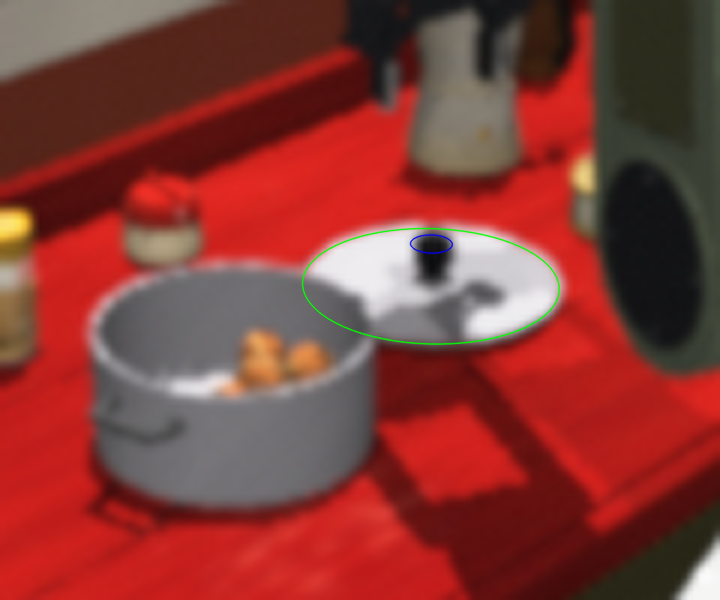

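View pics/ow14.png

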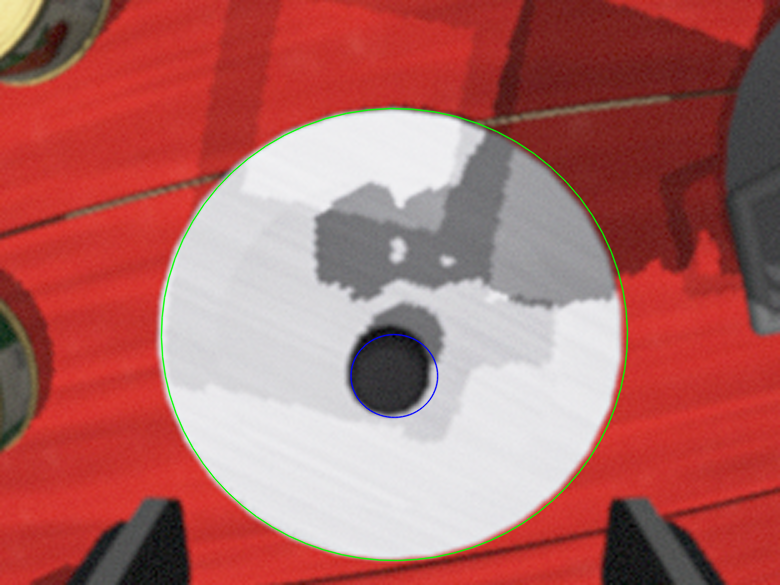

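Request:
send_rows(steps=[19,-1,-2,0,0,-0.004,1,44,-1,-2,0,0,-0.004,1,69,-1,-2,0,0,-0.004,1,94,-1,-2,0,0,-0.004,1,114,-1,-2,0,0,-0.004,1,124,-1,-2,0,0,-0.004,1,128,-1,-2,0,0,-0.004,1,128,-1,-2,0,0,-0.004,1,128,-1,-2,0,0,-0.004,0.6,128,-1,-2,0,0,-0.004,0.3])

```text
clock: 24.52
eef_pos: [443.9, -241.2, 43.0]
tcp_rot: [-1.538, 1.566, -0.418]
force: [-0.8, 0.3, 0.5]
gripper_width: 51.9
```

Request:
send_rows(steps=[0,0,0,0,0,0,0,0,0,0,0,0,0,0,0,0,0,0,0,0,0,0,0,0,0,0,0,0,0,0,0,0,0,0,0])

```text
clock: 25.15
eef_pos: [444.3, -241.6, 43.7]
tcp_rot: [-1.603, 1.565, -0.484]
force: [-1.6, 0.8, 5.4]
gripper_width: 27.6
```

```bash
python3 - <<'E'
from plan import *
a=r.sense()['eef_pos']
plan(line(a,[a[0],a[1],a[2]+140],9,0))
E
```

```text
t 25.15 tcp [ 444.3 -241.6   43.7] F [-1.6  0.8  5.4] w 27.6 q6 -1.79 tilt 0.33
-16.0, -0.0, -0.0, 0.002, -0.0, 0.006, 0,
-31.0, -0.0, -0.0, 0.002, -0.0, 0.006, 0,
-47.0, -0.0, -0.0, 0.002, -0.0, 0.006, 0,
-62.0, -0.0, -0.0, 0.002, -0.0, 0.006, 0,
-78.0, -0.0, -0.0, 0.002, -0.0, 0.006, 0,
-93.0, -1.0, -0.0, 0.002, -0.0, 0.006, 0,
-109.0, -1.0, -0.0, 0.002, -0.0, 0.006, 0,
-124.0, -1.0, -0.0, 0.002, -0.0, 0.006, 0,
-140.0, -1.0, -0.0, 0.002, -0.0, 0.006, 0,
```

Request:
send_rows(steps=[-4,0,0,0,0,0.003,0,-10,0,0,0,0,0.006,0,-20,0,0,0,0,0.006,0,-35,0,0,0,0,0.006,0,-52,0,0,0,0,0.006,0,-70,0,0,0,0,0.006,0,-90,0,0,0,0,0.006,0,-110,0,0,0,0,0.006,0,-130,0,0,0,0,0.006,0,-135,0,0,0,0,0.006,0])

```text
clock: 26.4
eef_pos: [444.7, -242.1, 181.4]
tcp_rot: [-1.83, 1.566, -0.71]
force: [0.2, -0.1, -2.4]
gripper_width: 27.7
```

```bash
python3 - <<'E'
from plan import *
from ov import *
a=r.sense()['eef_pos']; print(a)
plan(line(a,[471,0,180],10,0))
f=a[2]-43.7
it=[(circ(a[0],a[1],f+13,93),(0,255,0)),(circ(471,0,80,92),(0,255,0))]
snap('side','side15.png');snap('wrist','wrist15.png')
over('side15','os15.png',it,200,120,340,236,5.5);over('wrist15','ow15.png',it,0,0,512,384,1.5)
E
```

```text
[ 444.69426404 -242.05926792  181.36664327]
t 26.4 tcp [ 444.7 -242.1  181.4] F [ 0.2 -0.1 -2.4] w 27.7 q6 -1.79 tilt 0.26
0.0, 8.0, 23.0, 0.002, -0.001, 0.004, 0,
0.0, 16.0, 46.0, 0.002, -0.001, 0.004, 0,
0.0, 25.0, 69.0, 0.002, -0.001, 0.004, 0,
0.0, 33.0, 92.0, 0.002, -0.001, 0.004, 0,
0.0, 41.0, 115.0, 0.002, -0.001, 0.004, 0,
0.0, 49.0, 138.0, 0.002, -0.001, 0.004, 0,
1.0, 57.0, 161.0, 0.002, -0.001, 0.004, 0,
1.0, 65.0, 183.0, 0.002, -0.001, 0.004, 0,
1.0, 74.0, 206.0, 0.002, -0.001, 0.004, 0,
1.0, 82.0, 229.0, 0.002, -0.001, 0.004, 0,
```

View pics/os15.png

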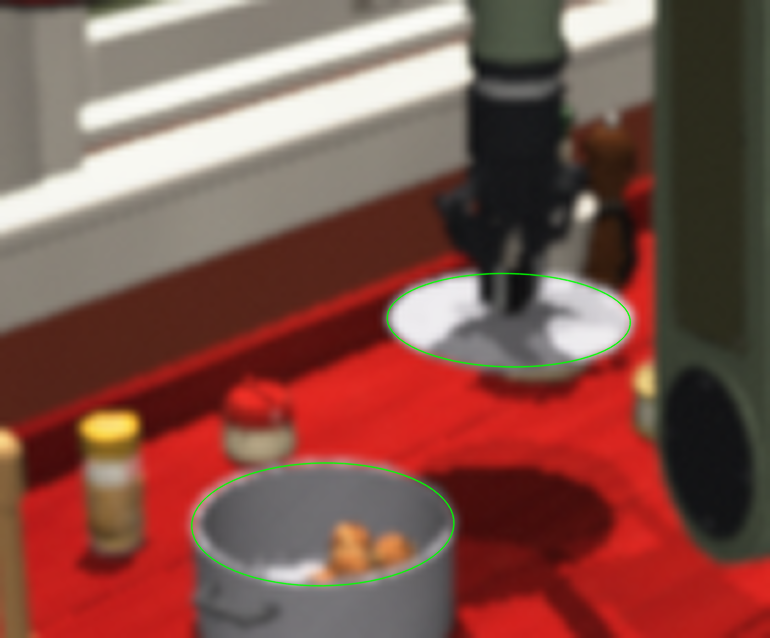

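View pics/ow15.png

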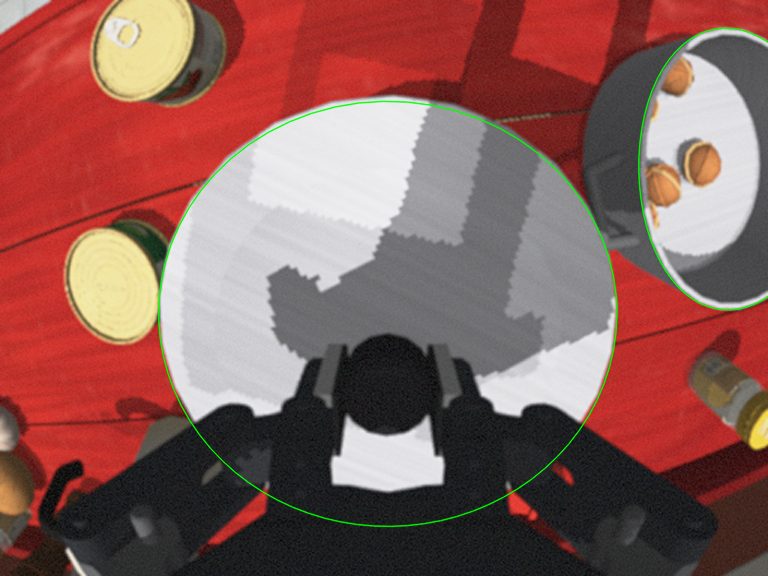

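Lid hangs level, centred on the TCP within ~2 mm; the pot overlay still fits. Carry it over the pot.

Request:
send_rows(steps=[0,8,23,0,0,0.004,0,0,16,46,0,0,0.004,0,0,25,69,0,0,0.004,0,0,33,92,0,0,0.004,0,0,41,115,0,0,0.004,0,0,49,138,0,0,0.004,0,0,57,161,0,0,0.004,0,1,65,183,0,0,0.004,0,1,74,206,0,0,0.004,0,1,82,229,0,0,0.004,0])

```text
clock: 27.75
eef_pos: [469.1, 1.3, 177.4]
tcp_rot: [1.847, 1.566, 2.966]
force: [-0.2, -0.2, -1.6]
gripper_width: 27.9
```

```bash
python3 - <<'E'
from plan import *
from ov import *
a=r.sense()['eef_pos']
plan([[471,0,z,0] for z in (178,168,158,148,138,130,125,122,122)])
f=a[2]-43.7
it=[(circ(a[0],a[1],f+13,93),(0,255,0)),(circ(471,0,80,92),(255,255,0)),(circ(471,0,0,92),(255,0,0))]
snap('side','side16.png');snap('wrist','wrist16.png')
over('side16','os16.png',it,180,150,320,266,5.5);over('wrist16','ow16.png',it,0,0,512,384,1.5)
E
```

```text
t 27.75 tcp [469.1   1.3 177.4] F [-0.2 -0.2 -1.6] w 27.9 q6 -1.3 tilt 0.26
-1.0, -2.0, -0.0, 0.002, -0.001, -0.004, 0,
9.0, -2.0, -0.0, 0.002, -0.001, -0.004, 0,
19.0, -2.0, -0.0, 0.002, -0.001, -0.004, 0,
29.0, -2.0, -0.0, 0.002, -0.001, -0.004, 0,
39.0, -2.0, -0.0, 0.002, -0.001, -0.004, 0,
47.0, -2.0, -0.0, 0.002, -0.001, -0.004, 0,
52.0, -2.0, -0.0, 0.002, -0.001, -0.004, 0,
55.0, -3.0, -0.0, 0.002, -0.001, -0.004, 0,
55.0, -3.0, -0.0, 0.002, -0.001, -0.004, 0,
```

View pics/os16.png

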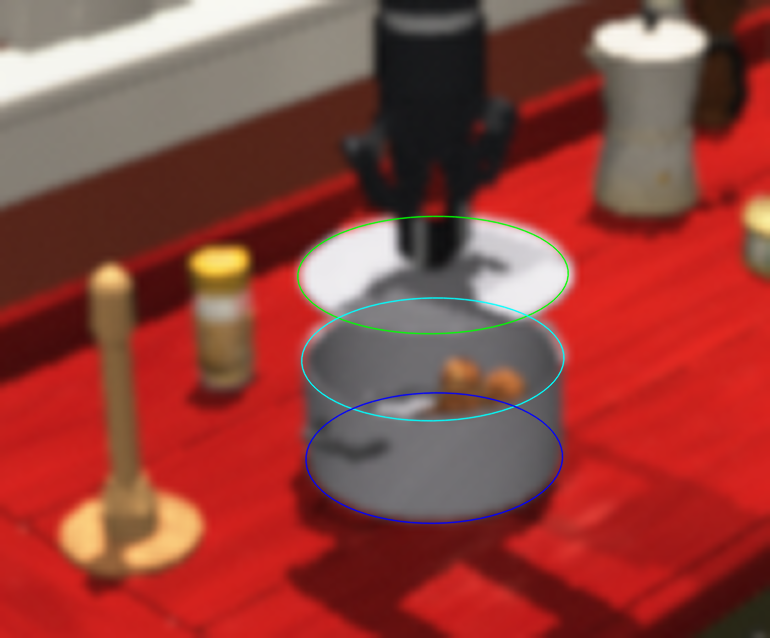

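View pics/ow16.png

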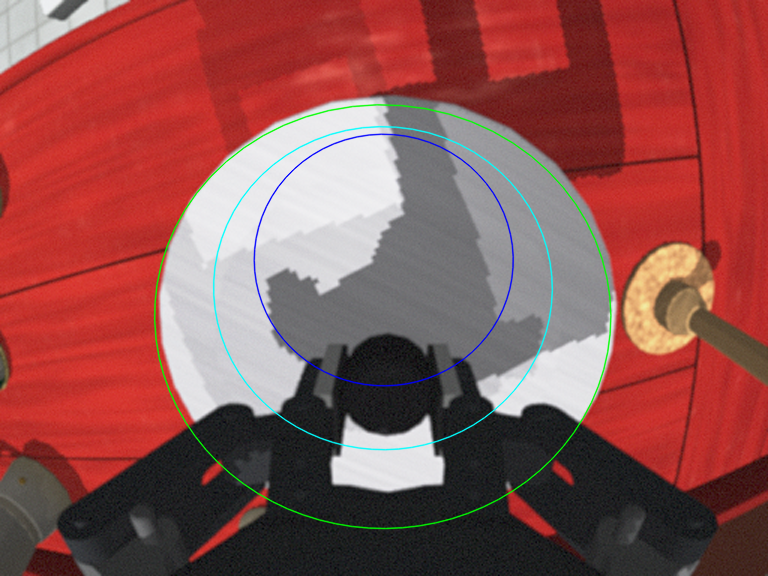

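Request:
send_rows(steps=[0,-2,0,0,0,-0.004,0,9,-2,0,0,0,-0.004,0,19,-2,0,0,0,-0.004,0,29,-2,0,0,0,-0.004,0,39,-2,0,0,0,-0.004,0,45,-2,0,0,0,-0.004,0,49,-2,0,0,0,-0.004,0,51,-2,0,0,0,-0.004,0,51,-2,0,0,0,-0.004,0])

```text
clock: 28.98
eef_pos: [470.8, 1.5, 126.5]
tcp_rot: [2.252, 1.57, -2.909]
force: [0.1, -0.0, -1.9]
gripper_width: 27.5
```

```bash
python3 - <<'E'
from plan import *
from ov import *
a=r.sense()['eef_pos']
plan([[471,0,z,0] for z in (124,122,120,118,116.5,115.5,115,115)])
f=a[2]-43.7
it=[(circ(a[0],a[1],f+13,93),(0,255,0)),(circ(471,0,80,92),(255,255,0)),(circ(471,0,0,92),(255,0,0))]
snap('side','side17.png')
over('side17','os17.png',it,180,150,320,266,5.5)
E
```

```text
t 28.98 tcp [470.8   1.5 126.5] F [ 0.1 -0.  -1.9] w 27.5 q6 -1.3 tilt 0.05
2.0, -1.0, -1.0, 0.005, -0.001, -0.001, 0,
4.0, -1.0, -1.0, 0.005, -0.001, -0.001, 0,
6.0, -1.0, -1.0, 0.005, -0.001, -0.001, 0,
8.0, -1.0, -1.0, 0.005, -0.001, -0.001, 0,
10.0, -1.0, -1.0, 0.005, -0.001, -0.001, 0,
11.0, -1.0, -1.0, 0.005, -0.001, -0.001, 0,
11.0, -1.0, -1.0, 0.005, -0.001, -0.001, 0,
11.0, -1.0, -1.0, 0.005, -0.001, -0.001, 0,
```

View pics/os17.png

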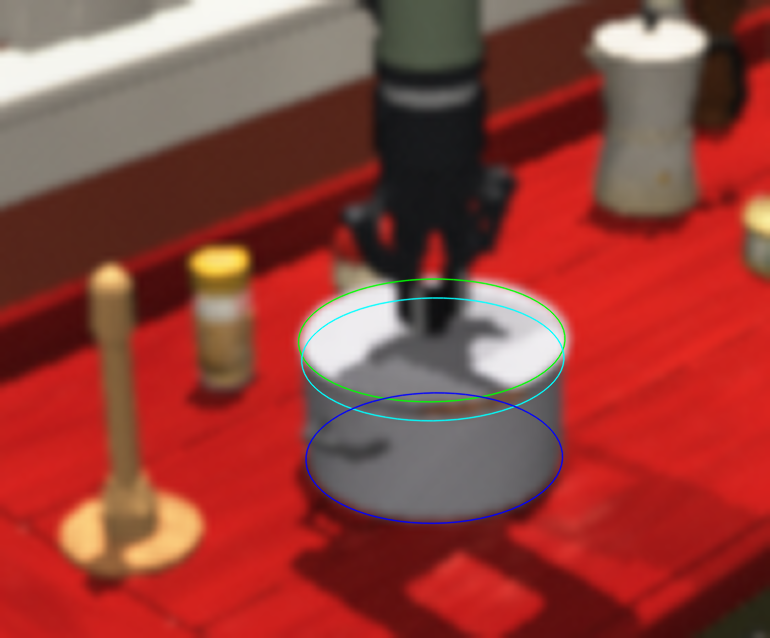

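Request:
send_rows(steps=[2,-1,-1,0.005,0,0,0,4,-1,-1,0.005,0,0,0,6,-1,-1,0.005,0,0,0,8,-1,-1,0.005,0,0,0,10,-1,-1,0.005,0,0,0,11,-1,-1,0.005,0,0,0,11,-1,-1,0.005,0,0,0])

```text
clock: 29.9
eef_pos: [471.4, 0.1, 115.7]
tcp_rot: [2.795, 1.57, -2.371]
force: [-0.6, 0.9, -0.8]
gripper_width: 27.8
```

Request:
send_rows(steps=[1,0,0,0,0,0,0,1.5,0,0,0,0,0,0,1.5,0,0,0,0,0,0])

```text
clock: 30.28
eef_pos: [471.5, 0.1, 115.7]
tcp_rot: [2.7, 1.57, -2.465]
force: [-5.0, 1.6, 10.4]
gripper_width: 28.0
```

```bash
python3 - <<'E'
from plan import *
from ov import *
plan([[471,0,116,1]])
it=[(circ(471,0,85,93),(0,255,0)),(circ(471,0,0,92),(255,0,0))]
snap('side','side18.png')
over('side18','os18.png',it,180,150,320,266,5.5)
E
```

```text
t 30.27 tcp [4.715e+02 1.000e-01 1.157e+02] F [-5.   1.6 10.4] w 28.0 q6 -1.3 tilt 0.04
-0.0, 0.0, -0.0, 0.0, -0.001, -0.0, 1,
```

View pics/os18.png

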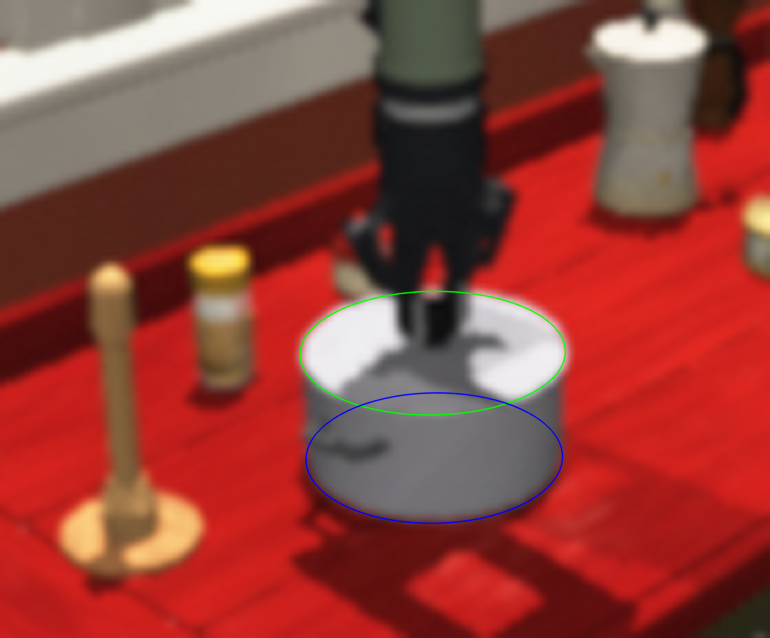

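Contact at exactly the seated height, lid level. Release and rise.

Request:
send_rows(steps=[0,0,0,0,0,0,0.3,0,0,0,0,0,0,0.6,0,0,0,0,0,0,1,0,0,0,0,0,0,1,-1,0,0,0,0,0,1,-12,0,0,0,0,0,1,-32,0,0,0,0,0,1,-60,0,0,0,0,0,1,-95,0,0,0,0,0,1,-130,0,0,0,0,0,1])

```text
clock: 31.58
eef_pos: [471.5, 0.2, 247.6]
tcp_rot: [-2.188, 1.57, -1.07]
force: [0.1, 0.6, -1.5]
gripper_width: 85.6
```

```bash
python3 - <<'E'
from plan import *
from ov import *
a=r.sense()['eef_pos']
plan(line(a,[360,200,300],8,1)+[[360,200,300,1]])
it=[(circ(471,0,85,93),(0,255,0)),(circ(471,0,0,92),(255,0,0)),(circ(471,0,117,15),(255,0,0))]
snap('side','side19.png');snap('wrist','wrist19.png')
over('side19','os19.png',it,180,150,320,266,5.5);over('wrist19','ow19.png',it,0,0,512,384,1.5)
E
```

```text
t 31.57 tcp [4.715e+02 2.000e-01 2.476e+02] F [ 0.1  0.6 -1.5] w 85.6 q6 -1.3 tilt 0.04
-7.0, 23.0, 16.0, 0.0, -0.0, 0.001, 1,
-13.0, 47.0, 33.0, 0.0, -0.0, 0.001, 1,
-20.0, 70.0, 49.0, 0.0, -0.0, 0.001, 1,
-26.0, 94.0, 65.0, 0.0, -0.0, 0.001, 1,
-33.0, 117.0, 82.0, 0.0, -0.0, 0.001, 1,
-39.0, 141.0, 98.0, 0.0, -0.0, 0.001, 1,
-46.0, 164.0, 114.0, 0.0, -0.0, 0.001, 1,
-53.0, 188.0, 131.0, 0.0, -0.0, 0.001, 1,
-53.0, 188.0, 131.0, 0.0, -0.0, 0.001, 1,
```

View pics/os19.png

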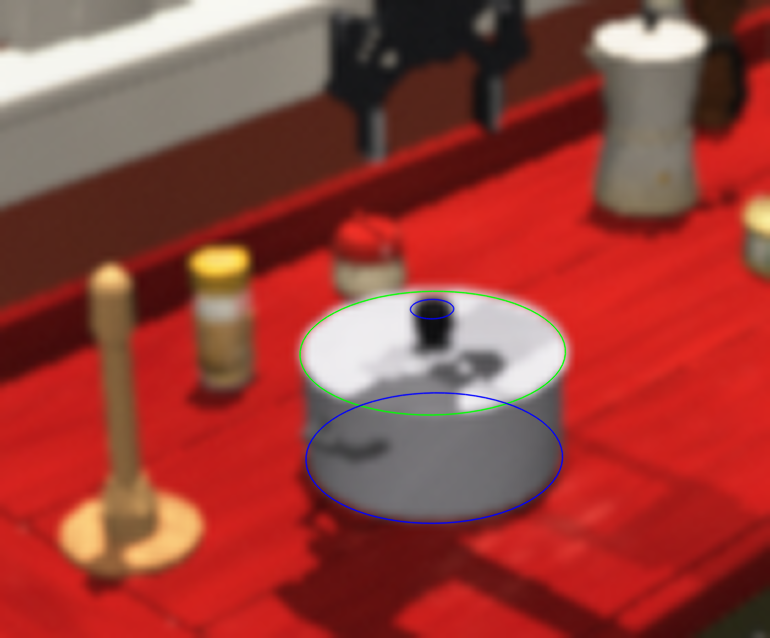

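View pics/ow19.png

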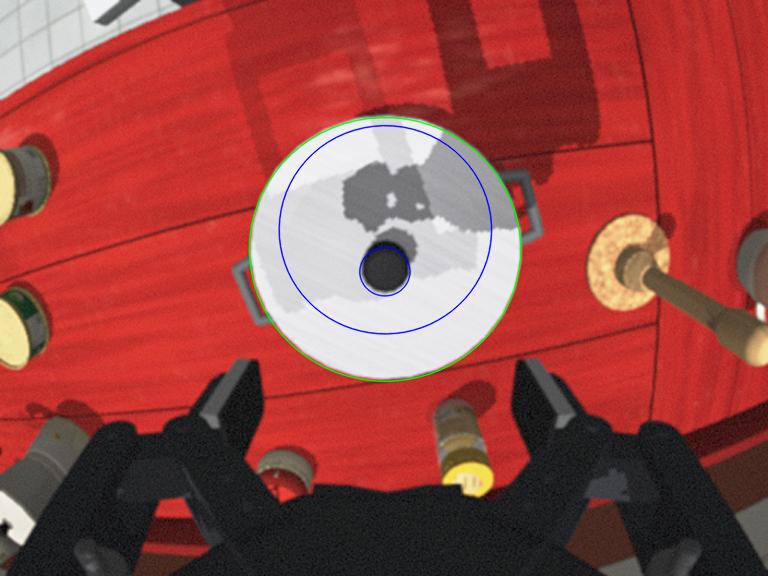

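Lid level and concentric with the pot, stirrer upright on the coaster, gripper clear. Hand in.

```bash
python3 - <<'E'
from h import *
print(ticket.sign_off()); print(r.sense()['clock'])
E
```

```text
the job is handed in; nothing more can be done
None
the job is handed in; nothing more can be done
```

The job is done and handed in, at about 32 s of the 72 s allowed; the hand-in gives no verdict.

- **Stirring:** I put the stirrer's foot down at the far side, about 5 mm above the pot's floor. It then made two full clockwise turns plus about 25° at roughly 58–60 mm from the middle. Wrist force stayed around 2 N, and the nuts were swept round the pot.
- **Stirrer:** it stands upright on the coaster, within about 2 mm of the middle.
- **Lid:** I gripped it by the knob and lowered it to the seated height, where it made contact at about 10 N. It sits level and central on the pot.

In the last side and wrist pictures, the pot outline still fits its starting position and the gripper is clear of everything. The other things in view look undisturbed.

I counted all six nuts in the pot after the stirring, but not again once the lid was on. The arm blocked the top camera at the end, so I did not repeat the check from above. No check failed; camera and measured positions agreed to about 2 mm.

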